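# Pack and lock the chisel case

### The job

Put every palm chisel lying on the bench away in the chisel case, one to a pocket and flat on its board with the blade towards the hinges. Press all four covers down until they snap shut, also over empty pockets, and only then slide the bolt fully home into its keeper. Leave the mallet, the tape measure and the glue jar where they are.

Things in the scene. Friction and masses are not known exactly. Their poses are not given: they have to be found in the camera images.
- case: Fixed plywood chisel case, 205 x 330 mm, board 12 mm thick with four pockets. Origin: underside of the board; x runs across it towards the hinge rail (away from the robot), y along the row of pockets, z up. Board: x -115 to +90, y -165 to +165 mm; hinge rail 28 mm high at x +71 to +90; pocket points at x -20, y -117, -39, +39, +117 (pocket0 to pocket3).
- chisel0: A short palm chisel (may be absent), 115 mm long: wooden handle 70 long x 26 wide x 22 high, lying flat, and a steel blade 45 long x 14 wide x 4 thick at mid height of the handle's +x end. Origin: centre of the handle's underside; x points to the blade, z up. About 90 g, balanced 12 mm ahead of the origin. All chisels are alike.
- chisel0_tip (a point): Tip of chisel0's blade, 80 mm ahead of its origin, 11 mm above its underside.
- chisel1: A palm chisel just like chisel0 (may be absent).
- chisel1_tip (a point): Tip of chisel1's blade, 80 mm ahead of its origin, 11 mm above its underside.
- chisel2: A palm chisel just like chisel0 (may be absent).
- chisel2_tip (a point): Tip of chisel2's blade, 80 mm ahead of its origin, 11 mm above its underside.
- chisel3: A palm chisel just like chisel0 (may be absent).
- chisel3_tip (a point): Tip of chisel3's blade, 80 mm ahead of its origin, 11 mm above its underside.
- pocket0 (a point): Where the origin of a chisel in pocket 0 lies: on the board, 12 mm above the bench. Axes as the case's; the chisel's x along +x (blade towards the hinges). Any chisel fits any pocket. Each cover closes over its chisel only if the chisel's origin lies at x -5 to +10 mm from this point.
- pocket1 (a point): Where the origin of a chisel in pocket 1 lies: on the board, 12 mm above the bench. Axes as the case's; the chisel's x along +x (blade towards the hinges). At every pocket two wooden cheeks, their tops 28 mm above the bench, stand 32 mm apart beside the front of the handle (x +17 to +32 mm from this point) and two blocks, tops 30 mm, 22 mm apart beside the blade (x +55 to +75).
- pocket2 (a point): Where the origin of a chisel in pocket 2 lies: on the board, 12 mm above the bench. Axes as the case's; the chisel's x along +x (blade towards the hinges). At every pocket the rear of the handle (x -35 to +12 mm from this point) is free at both sides for fingers; a shut neighbouring cover begins 56 mm to the side of this point and is 46 mm high.
- pocket3 (a point): Where the origin of a chisel in pocket 3 lies: on the board, 12 mm above the bench. Axes as the case's; the chisel's x along +x (blade towards the hinges).
- cover0 (a joint): Opening angle (rad) of the grey cover of pocket 0; 0 = shut, 1.57 = upright, stop at 1.9. Its hinge axis runs along the case's y, 95 mm beyond the pocket's point along the case's x, 30 mm above the bench; it swings up and away from the robot. A stiff hinge (about 0.06 N m) keeps it at any angle. See cover1 and cover2.
- cover1 (a joint): Opening angle (rad) of the grey cover of pocket 1. Each cover is a shallow box 140 mm long from axis to front end, 44 mm wide, 28 mm deep at its front wall, 60 g. Its flat outer face lies 16 mm off the hinge axis: shut, it is level, 46 mm above the bench. Press it on the dark thumb strip 122 mm from the axis.
- cover2 (a joint): Opening angle (rad) of the grey cover of pocket 2. On each cover a nose on the front wall must be pressed past a sprung steel catch: it meets the catch at about 0.08 rad and snaps under it with about 6 N pressed steadily down at the thumb strip; from there it stays shut, below 0.04 rad. A cover that merely rests on its catch is not shut.
- cover3 (a joint): Opening angle (rad) of the grey cover of pocket 3. All covers are alike. Leaning back past 1.65 a cover leaves room for a chisel to be lowered straight into its pocket. A shut cover opens again when its front end is pulled up with about 7 N.
- bolt (a joint): Travel (m) of the steel lock bolt along the near side of the case, towards the case's +y: 0 = drawn back, 0.03 = home in its keeper, with its tabs over the ears of all covers. It needs about 3 N and stays where it is left.
- bolt_knob (a point): Top centre of the bolt's black knob, an upright cylinder 16 mm across, 30 to 72 mm above the bench, at case x -95 mm, y +70 mm plus the bolt's travel; moves with it. Free room along the bar: 80 mm at its -y side, 35 mm (bolt home) at its +y side up to the keeper, 40 mm high. Shut covers (46 mm high) begin 28 mm beyond its axis in case x, their catches (32 mm high) 20 mm.
- mallet: Bystander: wooden mallet lying on the bench, head 70 x 110 x 60 mm; origin at its underside.
- tape: Bystander: grey tape measure, 70 x 35 x 62 mm; origin at its underside.
- glue: Bystander: jar of glue, 60 mm across, 85 mm high; origin at its underside.
There are look-alikes about, which are no part of the job. Leave any blue look-alike of the chisel0 alone.

How it is judged (in metres and radians):
On the way, in this order (a step that is already met when the one before it is completed fails the run):
1. every chisel lies in a pocket and all four covers are snapped shut, while the bolt is still drawn back (((horizontal distance between chisel0 and pocket0 below 0.016 m and z of chisel0 in the frame of pocket0 below 0.006 m and x of chisel0_tip in the frame of pocket0 above 0.06 m) or (horizontal distance between chisel0 and pocket1 below 0.016 m and z of chisel0 in the frame of pocket1 below 0.006 m and x of chisel0_tip in the frame of pocket1 above 0.06 m) or (horizontal distance between chisel0 and pocket2 below 0.016 m and z of chisel0 in the frame of pocket2 below 0.006 m and x of chisel0_tip in the frame of pocket2 above 0.06 m) or (horizontal distance between chisel0 and pocket3 below 0.016 m and z of chisel0 in the frame of pocket3 below 0.006 m and x of chisel0_tip in the frame of pocket3 above 0.06 m)) and ((horizontal distance between chisel1 and pocket0 below 0.016 m and z of chisel1 in the frame of pocket0 below 0.006 m and x of chisel1_tip in the frame of pocket0 above 0.06 m) or (horizontal distance between chisel1 and pocket1 below 0.016 m and z of chisel1 in the frame of pocket1 below 0.006 m and x of chisel1_tip in the frame of pocket1 above 0.06 m) or (horizontal distance between chisel1 and pocket2 below 0.016 m and z of chisel1 in the frame of pocket2 below 0.006 m and x of chisel1_tip in the frame of pocket2 above 0.06 m) or (horizontal distance between chisel1 and pocket3 below 0.016 m and z of chisel1 in the frame of pocket3 below 0.006 m and x of chisel1_tip in the frame of pocket3 above 0.06 m)) and ((horizontal distance between chisel2 and pocket0 below 0.016 m and z of chisel2 in the frame of pocket0 below 0.006 m and x of chisel2_tip in the frame of pocket0 above 0.06 m) or (horizontal distance between chisel2 and pocket1 below 0.016 m and z of chisel2 in the frame of pocket1 below 0.006 m and x of chisel2_tip in the frame of pocket1 above 0.06 m) or (horizontal distance between chisel2 and pocket2 below 0.016 m and z of chisel2 in the frame of pocket2 below 0.006 m and x of chisel2_tip in the frame of pocket2 above 0.06 m) or (horizontal distance between chisel2 and pocket3 below 0.016 m and z of chisel2 in the frame of pocket3 below 0.006 m and x of chisel2_tip in the frame of pocket3 above 0.06 m)) and ((horizontal distance between chisel3 and pocket0 below 0.016 m and z of chisel3 in the frame of pocket0 below 0.006 m and x of chisel3_tip in the frame of pocket0 above 0.06 m) or (horizontal distance between chisel3 and pocket1 below 0.016 m and z of chisel3 in the frame of pocket1 below 0.006 m and x of chisel3_tip in the frame of pocket1 above 0.06 m) or (horizontal distance between chisel3 and pocket2 below 0.016 m and z of chisel3 in the frame of pocket2 below 0.006 m and x of chisel3_tip in the frame of pocket2 above 0.06 m) or (horizontal distance between chisel3 and pocket3 below 0.016 m and z of chisel3 in the frame of pocket3 below 0.006 m and x of chisel3_tip in the frame of pocket3 above 0.06 m)) and value of joint each of cover0, cover1, cover2, cover3 below 0.04 rad), for 0.2 s.
2. the bolt is home in its keeper (value of joint bolt above 0.025 m), for 0.2 s.
At the end, for the whole second after the job is handed in: Every chisel present lies at rest in a pocket (origin within 16 mm of a pocket's point and at most 6 mm above it, blade towards the hinges: tip at least 60 mm beyond the point), all four covers are below 0.04 rad and the bolt is pushed in by more than 25 mm (all of step 1 and value of joint bolt above 0.025 m and linear speed of each of chisel0, chisel1, chisel2, chisel3 below 0.03 m/s); the robot touches nothing.
It fails at once if the mallet was moved by more than 30 mm (distance of mallet from where it was at the start of the episode above 0.03 m).
It fails at once if the tape was moved by more than 30 mm (distance of tape from where it was at the start of the episode above 0.03 m).
It fails at once if the glue was moved by more than 30 mm (distance of glue from where it was at the start of the episode above 0.03 m).
Of chisel0, chisel1, chisel2, chisel3 only 2 to 4 are there at a start; the rules pass over those that are not, and their reading is None.
At some moment in a run one of chisel0, chisel1, chisel2, chisel3 may be knocked a few centimetres aside while the robot is not near it.
Once in a run the grip may slacken for a moment while it holds something.
It also fails if it takes over 210 s, if anything falls off the work surface, if the arm or the gripper's body presses on something with over 40 N, if the wrist force passes 120 N, or if a joint passes its speed limit or range.

### The arm

A 6-joint arm with a two-finger parallel gripper is mounted at the origin on the work surface. World frame = base frame: x ahead of the robot, y to its left, z up, the work surface at z = 0. Lengths are in m, angles in degrees, forces in N, time in s.
With the tool pointing down it reaches from about 0.25 to 0.725 m from the base axis. Payload 9.7 kg.
Tool frame: the origin (TCP) lies midway between the tips of the shut fingers; the grasp point (between the pads) lies 19 mm behind it; z points along the fingers, y is the line along which they close (so a half turn about z gives the same grasp; the last joint's range is limited). The gripper opens to 85 mm and grips with 20 to 120 N. Pads are 22 mm wide; open, the fingers measure 114 mm over their backs; the gripper's body (76 mm by 85 mm) begins 54 mm behind the grasp point. The pads swing forward as they close: fully open they stand 13 mm farther back than shut.
Start: joints at [74.828, 4.979, 10.078, 95.1, 0, 90], TCP at [0.144, 0.531, 0.231] pointing down, gripper open.
Joint ranges: [-179.16, 179.16], [-48.56, 103.87], [-65.8, 70.77], [-126.05, 130.52], [-82.76, 87.17], [-180, 180]. Speed limits (degrees/s): [127.2, 127.2, 147.25, 180, 180, 180].

### API

Orientations are given as [roll, pitch, yaw] about the fixed x, y, z axes, in that order (R = Rz(yaw) Ry(pitch) Rx(roll)).
In Python, from workcell import readout, imaging, bot, spotter gives the robot as it stands.
- The arm moves only by the shell command python3 -m jog 'ROWS' [FORCE]. ROWS is JSON, a list of rows, each an object with "rotation": the turn, a rotation vector about the world's x, y, z in degrees, a list of three; "translation": the shift along the world's x, y, z in mm, a list of three; "grip": the finger opening in mm, from 0 to 85.4. In form: [{"rotation": [wx, wy, wz], "translation": [dx, dy, dz], "grip": grip}, ...]. A call has 1 to 20 rows; each row is the pose to reach, as a shift and turn from the pose commanded when the call began; what a row does not reach only later rows make up. A row lasts 1/10 s, in which the tool goes at most 50 mm and 8.59 degrees, less where a joint would pass 70% of its speed; a pose out of reach is approached as far as the arm can. A call with a gripper value outside its range is refused whole. The fingers move at their own pace and stop on an object; FORCE is the grip in N (left out, the last holds). Time passes only in rows, so rows that repeat a pose let the fingers close. It gives the time, the measured TCP pose, the force, the opening and the grip force at its end, in the units of the state.
- readout.get_obs(): the state, without advancing time (a new reading comes with each control period).
- imaging.camera(name): name is "scene" or "top" or "wrist"; returns (picture, depth): 400x640x3 uint8, red, green, blue; 400x640 float32, m along the optical axis (not along the pixel's ray), 0 where there is no reading.
- imaging.camera_info(name): a dict with "vertical_fov" (degrees; the focal length in pixels is half the picture's height over the tangent of half this angle, whatever the lens; pixels are square), "cx", "cy" (the principal point, pixels), "k1" (the pictures are not rectified: a ray, as slopes to the right and down, at radius r is drawn at 1 + k1 r^2 times it, then the intrinsics apply), "extrinsics" (4x4, takes a point from camera to world coordinates); the wrist camera has in their place "tool_from_camera" (4x4, takes a point from camera to tool coordinates, whose origin is the TCP and whose axes are the flange's). Camera axes: x right, y down, z forward; pixel columns grow to the right and rows downward; lengths in m; the calibration is good to about 2 mm. A picture is of the moment at which its call begins: read the wrist's pose just before it. camera_info takes no time and is no camera call.
- bot.job_done(): hands the job in; it is judged then, once.
Trained networks look in the newest picture that a camera, given by its name, has taken for a name from the list of things; names that differ only in an ending like _2 or _b are one class to them, and where a whole thing is asked for, a point or a joint stands for the part that bears it (a point fixed in the world has none). Each returns a list of dicts, best first, with "confidence" (0 to 1); they miss things now and then, are a little off and sometimes report something else, mostly with a low value. They report only what shows in the picture. A call takes as long as a camera call. They do not tell look-alikes from the thing itself.
- spotter.spot_in(camera, target): "box" ([centre column, centre row, width, height] in pixels, round what is visible of it).
- spotter.mark_of(camera, target): "uv" ([column, row] in pixels: a listed point, or the origin of a listed thing).
The state is a dict: "time": time; "q": joint angles; "qd": joint speeds; "joint_efforts": joint torques, N m; "ee_pos": TCP position; "tcp_rot": TCP orientation; "wrist_force": force on the tool from outside, world axes, zero at the start; "torque": the same for the moment, N m; "opening": finger opening in m; "grasp_force": force on a finger pad.
Only numpy, scipy, OpenCV 4.12 (cv2) and the standard library are available. Lean on these libraries where they do the work, as an engineer would, in place of code of your own. Each camera call takes 0.05 s, during which the arm holds its last target. There are 200 camera calls.

## Working session

There is one attempt and no reset: what is moved stays moved. The work goes in short steps, Python scripts to look and compute and a shell command to move; the robot and the scene stay as the last step left them, time stands still between calls to the robot, and variables do not carry over. Pictures are saved under pics/ and viewed, at most 14 in all, crops included, and the job is handed in when it is done.

```bash
ls; mkdir -p pics; cat > h.py <<'E'
import numpy as np, cv2
from workcell import readout, imaging, bot, spotter
from scipy.spatial.transform import Rotation as R
def cam(n):
    o=readout.get_obs(); im,d=imaging.camera(n); return o,im,d
def T(n,o):
    i=imaging.camera_info(n)
    if n!='wrist': return np.array(i['extrinsics'])
    M=np.eye(4); M[:3,:3]=R.from_euler('xyz',o['tcp_rot'],degrees=True).as_matrix(); M[:3,3]=o['ee_pos']
    return M@np.array(i['tool_from_camera'])
def K(n):
    i=imaging.camera_info(n); f=200/np.tan(np.radians(i['vertical_fov'])/2); return f,i['cx'],i['cy'],i['k1']
def rays(n,uv):
    f,cx,cy,k=K(n); uv=np.atleast_2d(np.array(uv,float)); d=(uv-[cx,cy])/f; s=d.copy()
    for _ in range(20): s=d/(1+k*(s**2).sum(1,keepdims=True))
    return np.c_[s,np.ones(len(s))]
def world(n,o,uv,depth=None,z=None):
    r=rays(n,uv); M=T(n,o)
    if z is not None:
        w=r@M[:3,:3].T; return M[:3,3]+w*((z-M[2,3])/w[:,2])[:,None]
    return (r*np.array(depth).reshape(-1,1))@M[:3,:3].T+M[:3,3]
def pix(n,o,P):
    f,cx,cy,k=K(n); M=np.linalg.inv(T(n,o)); p=np.atleast_2d(P)@M[:3,:3].T+M[:3,3]; s=p[:,:2]/p[:,2:]
    return s*(1+k*(s**2).sum(1,keepdims=True))*f+[cx,cy]
def cloud(n,o,d):
    v,u=np.mgrid[:400,:640]; return world(n,o,np.c_[u.ravel(),v.ravel()],d.ravel()).reshape(400,640,3)
def save(n,im): cv2.imwrite('pics/'+n+'.png',im[:,:,::-1])
E
python3 - <<'E'
from h import *
o,im,d=cam('top'); save('top0',im); np.savez('top0',im=im,d=d)
print(o); print(T('top',o).round(3),K('top'))
for t in ['chisel0','case','bolt_knob','mallet','tape','glue','cover0','pocket0','chisel0_tip']:
    for r in spotter.mark_of('top',t)[:6]:
        u,v=np.round(r['uv']).astype(int); 
        print(t,round(r['confidence'],2),u,v,world('top',o,[u,v],d[min(v,399),min(u,639)]).round(3))
o,im,d=cam('scene'); save('scene0',im)
E
```

```text
pics
{'time': 0.0, 'q': array([7.48281564e+01, 5.01013123e+00, 1.00327667e+01, 9.50995907e+01,
       6.67989963e-05, 8.99990396e+01]), 'qd': array([ 0.01137385, -0.02752151, -0.03290252, -0.02645318,  0.04209577,
        0.10538643]), 'joint_efforts': array([ 3.46023926e-04, -5.20386565e+01,  4.64803433e+01,  1.63040293e-02,
       -6.54264022e-05, -3.09466778e-06]), 'ee_pos': array([0.14387978, 0.53059726, 0.23057726]), 'tcp_rot': array([-1.79923045e+02, -6.80889255e-05,  1.64829117e+02]), 'wrist_force': array([ 0.0296424 , -1.25082057,  0.23707777]), 'torque': array([ 0.02546752, -0.00373321,  0.04222636]), 'grasp_force': 0.0, 'opening': 0.08526008990705027}
[[-0.029 -0.992  0.126  0.319]
 [-1.     0.029 -0.003 -0.006]
 [-0.    -0.126 -0.992  1.665]
 [ 0.     0.     0.     1.   ]] (np.float64(512.6520476627387), 321.01695132755503, 201.80245735891071, 0.04715213390085267)
chisel0 0.66 362 227 [[ 0.442 -0.141  0.018]]
chisel0 0.63 439 227 [[ 0.435 -0.388  0.017]]
chisel0 0.58 404 231 [[ 0.424 -0.273  0.029]]
chisel0 0.55 407 172 [[ 0.615 -0.292  0.029]]
chisel0 0.54 383 269 [[ 0.306 -0.201  0.03 ]]
chisel0 0.5 357 175 [[ 0.61  -0.13   0.029]]
case 0.73 274 200 [[0.538 0.141 0.014]]
case 0.64 241 224 [[0.458 0.24  0.073]]
bolt_knob 0.84 241 226 [[0.452 0.239 0.078]]
mallet 0.55 177 205 [[0.528 0.447 0.042]]
tape 0.81 347 136 [[ 0.736 -0.102  0.044]]
glue 0.76 452 191 [[ 0.543 -0.422  0.072]]Traceback (most recent call last):
  File "<stdin>", line 5, in <module>
ValueError: it knows: bolt_knob, case, chisel, chisel0_tip, chisel1_tip, chisel2_tip, chisel3_tip, glue, mallet, pocket, tape
```

```bash
python3 - <<'E'
from h import *
z=np.load('top0.npz'); im=z['im']
c=im[100:320,150:490]; cv2.imwrite('pics/top0c.png',cv2.resize(c,None,fx=2.35,fy=2.35,interpolation=cv2.INTER_CUBIC)[:,:,::-1])
o,im,d=cam('scene'); save('scene0',im)
E
```

```text
(no output)
```

View pics/top0c.png

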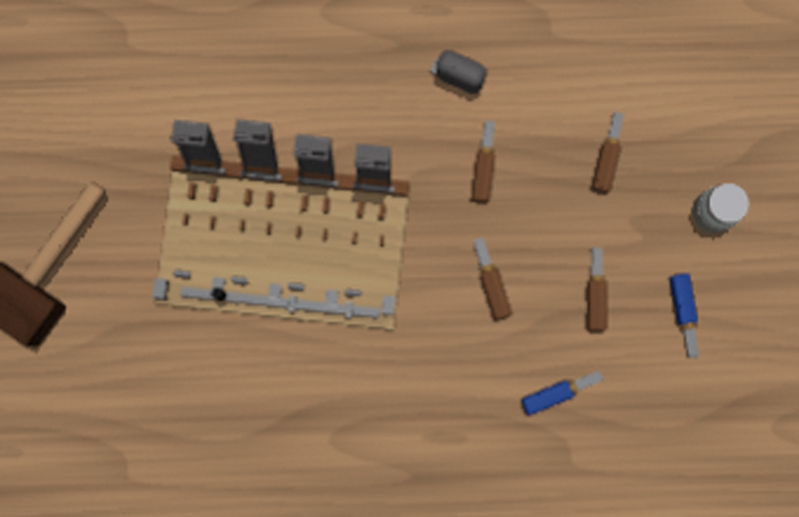

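View pics/scene0.png

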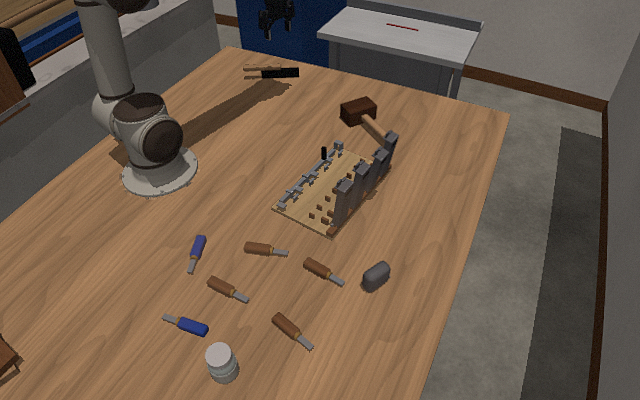

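The top picture shows four wooden chisels (crop about 485,160; 608,150; 492,280; 597,290), two blue look-alikes, all covers open and the bolt drawn back. The left two covers lean farther back than the right two.

```bash
cat >> h.py <<'E'
def chisels(n,o,im,d,zlo=.012,zhi=.035,xr=(.25,.75),yr=(-.46,-.05)):
    P=cloud(n,o,d); hsv=cv2.cvtColor(im,cv2.COLOR_RGB2HSV)
    blue=(hsv[:,:,0]>100)&(hsv[:,:,0]<135)&(hsv[:,:,1]>100)
    m=((d>0)&(P[:,:,2]>zlo)&(P[:,:,2]<zhi)&(P[:,:,0]>xr[0])&(P[:,:,0]<xr[1])&(P[:,:,1]>yr[0])&(P[:,:,1]<yr[1])).astype(np.uint8)
    m=cv2.morphologyEx(m,cv2.MORPH_OPEN,np.ones((2,2),np.uint8))
    k,l,s,c=cv2.connectedComponentsWithStats(m); out=[]
    for i in range(1,k):
        if s[i,4]<40: continue
        q=P[l==i]; (cx,cy),(w,h),a=cv2.minAreaRect((q[:,:2]*1000).astype(np.float32))
        print('comp',s[i,4],'blue' if blue[l==i].mean()>.3 else '','rect',np.round([cx,cy,w,h,a],1),'z',np.percentile(q[:,2],[10,50,90]).round(4))
        out.append((q,blue[l==i].mean()))
    return out
E
python3 - <<'E'
from h import *
z=np.load('top0.npz'); im,d=z['im'],z['d']; o=readout.get_obs()
chisels('top',o,im,d)
P=cloud('top',o,d)
m=(P[:,:,2]<.02)&(P[:,:,0]<.8)&(P[:,:,0]>.2)&(abs(P[:,:,1]+.2)<.2)
print('table z',np.percentile(P[m][:,2],[5,50,95]))
print(np.array(imaging.camera_info('wrist')['tool_from_camera']).round(3),K('wrist'))
# covers: points z>.06
m=(P[:,:,2]>.06)&(P[:,:,0]>.5)&(P[:,:,0]<.85)&(P[:,:,1]>-.05)&(P[:,:,1]<.35)
k,l,s,c=cv2.connectedComponentsWithStats(m.astype(np.uint8))
for i in range(1,k):
    if s[i,4]>30: q=P[l==i]; print(s[i],np.percentile(q,[2,50,98],axis=0).round(3).tolist())
E
```

```text
comp 194  rect [ 632.8 -305.6   29.7   94.3   73.5] z [-0.0003  0.0206  0.0261]
comp 178  rect [482.3 -83.2  34.7 360.4  70.1] z [0.0027 0.0208 0.0268]
comp 182  rect [ 454.3 -140.    82.3   29.    16.8] z [0.0071 0.0202 0.0257]
comp 195  rect [ 366.9 -164.9   72.9  324.8   29.4] z [0.0017 0.0205 0.0265]
comp 189 blue rect [ 394.9 -207.3   76.2  424.6   10.5] z [0.0107 0.0207 0.0269]
comp 190 blue rect [ 306.9 -211.5   27.7   82.    22. ] z [0.0009 0.0204 0.0262]
table z [-0.00623231  0.00034028  0.00891897]
[[-0.001 -0.949 -0.315  0.081]
 [ 1.    -0.    -0.002 -0.   ]
 [ 0.001 -0.315  0.949 -0.142]
 [ 0.     0.     0.     1.   ]] (np.float64(335.8500897861874), 315.6306433809003, 198.42137452093817, -0.02038102651359436)
[222 151  21  19 245] [[0.637, 0.234, 0.063], [0.651, 0.254, 0.164], [0.669, 0.279, 0.183]]
[249 151  18  22 262] [[0.629, 0.156, 0.061], [0.647, 0.178, 0.159], [0.667, 0.201, 0.18]]
[274 157  19  19 225] [[0.615, 0.078, 0.062], [0.63, 0.101, 0.166], [0.647, 0.125, 0.188]]
[301 161  16  17 188] [[0.602, 0.001, 0.064], [0.616, 0.022, 0.167], [0.632, 0.046, 0.186]]
```

```bash
python3 -m jog '[{"rotation":[0,0,7.5],"translation":[330,-400,110],"grip":85},{"rotation":[0,0,7.5],"translation":[330,-400,110],"grip":85},{"rotation":[0,0,7.5],"translation":[330,-400,110],"grip":85},{"rotation":[0,0,7.5],"translation":[330,-400,110],"grip":85},{"rotation":[0,0,7.5],"translation":[330,-400,110],"grip":85},{"rotation":[0,0,7.5],"translation":[330,-400,110],"grip":85},{"rotation":[0,0,7.5],"translation":[330,-400,110],"grip":85},{"rotation":[0,0,7.5],"translation":[330,-400,110],"grip":85},{"rotation":[0,0,7.5],"translation":[330,-400,110],"grip":85},{"rotation":[0,0,7.5],"translation":[330,-400,110],"grip":85},{"rotation":[0,0,7.5],"translation":[330,-400,110],"grip":85},{"rotation":[0,0,7.5],"translation":[330,-400,110],"grip":85},{"rotation":[0,0,7.5],"translation":[330,-400,110],"grip":85},{"rotation":[0,0,7.5],"translation":[330,-400,110],"grip":85},{"rotation":[0,0,7.5],"translation":[330,-400,110],"grip":85},{"rotation":[0,0,7.5],"translation":[330,-400,110],"grip":85}]' 40
python3 - <<'E'
from h import *
o,im,d=cam('wrist'); save('w1',im); np.savez('w1',im=im,d=d,p=o['ee_pos'],r=o['tcp_rot'])
print(o['ee_pos'],o['tcp_rot'])
for t in ['case','bolt_knob','pocket']:
    for r in spotter.mark_of('wrist',t)[:6]:
        u,v=np.round(r['uv']).astype(int); print(t,round(r['confidence'],2),u,v,world('wrist',o,[u,v],d[min(v,399),min(u,639)]).round(4))
E
```

```text
time: 2.0
ee_pos: [0.4734, 0.1316, 0.3414]
tcp_rot: [180.0, 0.0, 172.4]
wrist_force: [-0.0, 0.6, -0.1]
opening: 0.085
grasp_force: 0.0
[0.47340127 0.13161807 0.34135894] [1.79992784e+02 6.80842380e-03 1.72415703e+02]
case 0.89 334 187 [[0.5339 0.1498 0.0119]]
bolt_knob 0.77 403 129 [[0.4543 0.2401 0.0718]]
pocket 0.88 364 180 [[0.5298 0.1945 0.0095]]
pocket 0.83 416 178 [[0.5366 0.2698 0.0102]]
pocket 0.77 256 179 [[0.5069 0.0389 0.0116]]
pocket 0.73 313 181 [[0.5213 0.1205 0.0099]]
pocket 0.33 38 152 [[ 0.4252 -0.2625  0.0144]]
```

View pics/w1.png

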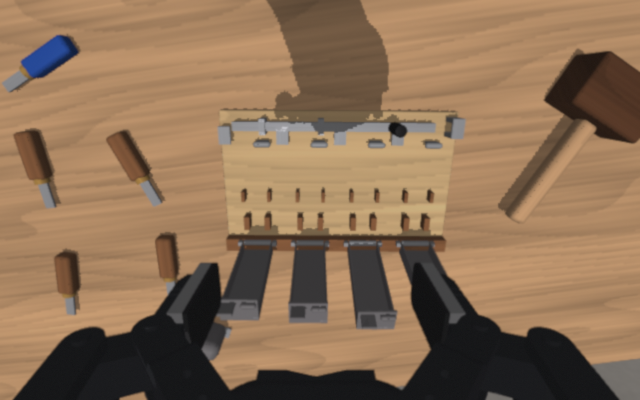

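The wrist picture shows the whole case, with its near corners at about (220,110) and (457,112). The four covers stand back, and the knob is at (400,130).

```bash
python3 - <<'E'
from h import *
from scipy.optimize import least_squares
z=np.load('w1.npz'); im,d=z['im'],z['d']; o=dict(ee_pos=z['p'],tcp_rot=z['r'])
P=cloud('wrist',o,d)
hsv=cv2.cvtColor(im,cv2.COLOR_RGB2HSV)
# knob & pockets on their planes
W=np.array([world('wrist',o,[u,v],z=.012)[0] for u,v in [(256,179),(313,181),(364,180),(416,178)]]+[world('wrist',o,[403,129],z=.072)[0]])
M=np.array([[-20,-117],[-20,-39],[-20,39],[-20,117],[-95,70]])/1e3
def f(p,W,M): c,s=np.cos(p[2]),np.sin(p[2]); return (M@np.array([[c,s],[-s,c]])+p[:2]-W[:,:2]).ravel()
r=least_squares(f,[.53,.14,-.13],args=(W,M)); p=r.x; print('net fit',p[:2].round(4),np.degrees(p[2]).round(2),(r.fun*1000).round(1))
# edges: sample luminance gradient along normals of board edges (front x=-115, sides y=+-165, at z=.012)
g=cv2.GaussianBlur(hsv[:,:,1].astype(np.float32),(3,3),0)
for it in range(3):
    c,s=np.cos(p[2]),np.sin(p[2]); Rm=np.array([[c,-s],[s,c]]); rows=[]
    for kind,rng,nrm in [((-.115,None),np.linspace(-.155,.155,40),(1,0)),((None,-.165),np.linspace(-.105,-.03,20),(0,1)),((None,.165),np.linspace(-.105,-.03,20),(0,-1))]:
        for t in rng:
            b=np.array([kind[0] if kind[0] is not None else t, kind[1] if kind[1] is not None else t])
            off=np.arange(-.015,.0151,.0005); pts=(b+off[:,None]*np.array(nrm))@Rm.T+p[:2]
            uv=pix('wrist',o,np.c_[pts,np.full(len(pts),.012)]).astype(np.float32)
            val=cv2.remap(cv2.cvtColor(im,cv2.COLOR_RGB2LAB).astype(np.float32)[:,:,1],uv[:,:1],uv[:,1:],cv2.INTER_LINEAR).ravel()
            k=np.abs(np.gradient(cv2.GaussianBlur(val[:,None],(1,5),0).ravel())); j=k[3:-3].argmax()+3
            rows.append((b,np.array(nrm),pts[j]))
    B=np.array([r[0] for r in rows]);N=np.array([r[1] for r in rows]);Q=np.array([r[2] for r in rows])
    def h(p): c,s=np.cos(p[2]),np.sin(p[2]); L=(Q-p[:2])@np.array([[c,-s],[s,c]]); return ((L-B)*N).sum(1)*1000
    r=least_squares(h,p,loss='soft_l1',x_scale=[.01,.01,.01]); p=r.x; e=h(p)
    print('edge fit',p[:2].round(4),np.degrees(p[2]).round(2),[np.median(abs(x)).round(2) for x in (e[:40],e[40:60],e[60:])])
# cover angles: grey points above .05 in case frame
c,s=np.cos(p[2]),np.sin(p[2]); L=(P[:,:,:2]-p[:2])@np.array([[c,-s],[s,c]])
for i,y in enumerate([-.117,-.039,.039,.117]):
    m=(abs(L[:,:,1]-y)<.018)&(P[:,:,2]>.05)&(P[:,:,2]<.3)&(L[:,:,0]>.03)&(L[:,:,0]<.2)
    x,zz=L[:,:,0][m],P[:,:,2][m]; sel=zz<.15
    print(i,m.sum(),'top z',np.percentile(zz,[50,98]).round(3),'x',np.percentile(x,[2,50,98]).round(3),'slope',np.polyfit(zz[sel],x[sel],1).round(3) if sel.sum()>9 else None)
v=im.copy()
for X,Y,Z in [(-.115,-.165,.012),(-.115,.165,.012),(-.095,.07,.072),(.071,-.165,.028),(.071,.165,.028)]+[(-.02+a,y+b,.028) for y in (-.117,-.039,.039,.117) for a in (.017,.032) for b in (-.016,.016)]:
    q=Rm@np.array([X,Y])+p[:2]; u=pix('wrist',o,[*q,Z])[0]; cv2.circle(v,tuple(int(round(a)) for a in u),1,(0,255,0),-1)
save('w1o',cv2.resize(v[90:340,190:490],None,fx=2.4,fy=2.4))
np.save('case.npy',p)
E
```

```text
net fit [0.5424 0.1543] -7.29 [ 0.9  1.8 -3.2 -2.4 -1.6  1.3  1.3  3.6  2.7 -4.2]
edge fit [0.5396 0.1528] -8.03 [np.float64(0.48), np.float64(0.7), np.float64(1.3)]
edge fit [0.5393 0.1528] -8.11 [np.float64(0.35), np.float64(0.74), np.float64(1.11)]
edge fit [0.5393 0.1528] -8.09 [np.float64(0.45), np.float64(0.55), np.float64(1.2)]
0 1774 top z [0.124 0.184] x [0.079 0.095 0.107] slope [0.118 0.085]
1 1879 top z [0.122 0.184] x [0.083 0.097 0.111] slope [0.146 0.084]
2 1893 top z [0.117 0.182] x [0.094 0.103 0.119] slope [0.233 0.082]
3 76 top z [0.055 0.065] x [0.091 0.093 0.094] slope [0.115 0.086]
```

View pics/w1o.png

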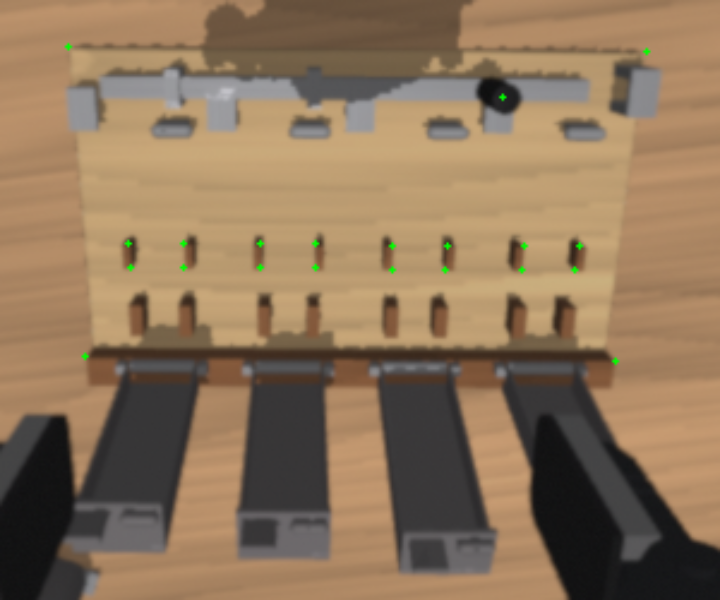

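```bash
python3 -m jog '[{"rotation":[0,0,0],"translation":[-50,-350,0],"grip":60},{"rotation":[0,0,0],"translation":[-50,-350,0],"grip":60},{"rotation":[0,0,0],"translation":[-50,-350,0],"grip":60},{"rotation":[0,0,0],"translation":[-50,-350,0],"grip":60},{"rotation":[0,0,0],"translation":[-50,-350,0],"grip":60},{"rotation":[0,0,0],"translation":[-50,-350,0],"grip":60},{"rotation":[0,0,0],"translation":[-50,-350,0],"grip":60},{"rotation":[0,0,0],"translation":[-50,-350,0],"grip":60},{"rotation":[0,0,0],"translation":[-50,-350,0],"grip":60},{"rotation":[0,0,0],"translation":[-50,-350,0],"grip":60},{"rotation":[0,0,0],"translation":[-50,-350,0],"grip":60},{"rotation":[0,0,0],"translation":[-50,-350,0],"grip":60}]'
cat >> h.py <<'E'
def find(n='wrist',save_as=None,roi=None):
    """wooden chisels in a view: handle by height mask+colour, direction from blade; origin=centre of top face, shown at z=.022"""
    o,im,d=cam(n); P=cloud(n,o,d); hsv=cv2.cvtColor(im,cv2.COLOR_RGB2HSV)
    if save_as: save(save_as,im)
    dm=cv2.medianBlur(d,5); P=cloud(n,o,dm)
    m=((d>0)&(P[:,:,2]>.011)&(P[:,:,2]<.035)&(P[:,:,1]<-.04)).astype(np.uint8)
    m=cv2.morphologyEx(m,cv2.MORPH_OPEN,np.ones((3,3),np.uint8))
    k,l,s,c=cv2.connectedComponentsWithStats(m)
    for i in range(1,k):
        if s[i,4]<150: continue
        w=l==i; b=((hsv[:,:,0]>95)&(hsv[:,:,0]<140)&(hsv[:,:,1]>100))[w].mean()
        v,u=np.nonzero(w); q=world(n,o,np.c_[u,v],z=.020)[:,:2]*1000
        (cx,cy),(ww,hh),a=cv2.minAreaRect(q.astype(np.float32))
        X=q-q.mean(0); e=np.linalg.svd(X,full_matrices=False)[2][0]; e=e*np.sign(e[0])
        print('px',c[i].round(),'n',s[i,4],'blue %.1f'%b,'rectc',np.round([cx,cy],1),'size',np.round(sorted([ww,hh]),1),'yaw',np.degrees(np.arctan2(e[1],e[0])).round(1))
    return o,im,d
E
python3 - <<'E'
from h import *
o,im,d=find(save_as='w2'); print(o['ee_pos'],o['tcp_rot']); np.savez('w2',im=im,d=d,p=o['ee_pos'],r=o['tcp_rot'])
for r in spotter.mark_of('wrist','chisel')[:7]: print('org',round(r['confidence'],2),np.round(r['uv']),(world('wrist',o,r['uv'],z=.0)[0]*1000).round())
for r in spotter.mark_of('wrist','chisel0_tip')[:7]: print('tip',round(r['confidence'],2),np.round(r['uv']),(world('wrist',o,r['uv'],z=.011)[0]*1000).round())
E
```

```text
time: 3.4
ee_pos: [0.4243, -0.218, 0.3415]
tcp_rot: [-180.0, 0.0, 172.5]
wrist_force: [0.5, -0.4, 0.6]
opening: 0.06
grasp_force: 0.0
px [308.  61.] n 1506 blue 0.7 rectc [ 313.9 -222.1] size [ 26.  112.7] yaw -69.2
px [192. 160.] n 1202 blue 0.7 rectc [ 411.9 -394.5] size [ 28.  113.2] yaw 5.5
px [278. 164.] n 1165 blue 0.0 rectc [ 449.8 -275.2] size [ 26.3 113.1] yaw -2.9
px [378. 165.] n 1159 blue 0.0 rectc [ 468.7 -132.2] size [ 26.3 113.1] yaw 15.4
px [190. 241.] n 293 blue 0.0 rectc [ 540.9 -427.6] size [26.3 55.9] yaw 41.1
px [392. 246.] n 259 blue 0.0 rectc [ 586.6 -123.1] size [25.3 26.5] yaw 39.6
px [283. 282.] n 806 blue 0.0 rectc [ 638.2 -302. ] size [ 25.7 113.6] yaw -16.0
[ 0.42430928 -0.21797448  0.34151834] [-1.79995837e+02  2.37998860e-02  1.72452032e+02]
org 0.98 [375. 156.] [ 450. -135.    0.]
org 0.94 [283. 275.] [ 626. -301.    0.]
org 0.89 [202. 168.] [ 433. -389.    0.]
org 0.87 [277. 153.] [ 426. -275.    0.]
org 0.78 [317.  58.] [ 307. -202.    0.]
org 0.63 [391. 252.] [ 608. -121.    0.]
org 0.59 [564. 190.] [540. 147.   0.]
tip 0.81 [284. 208.] [ 508. -278.   11.]
tip 0.61 [265.  88.] [ 336. -275.   11.]
tip 0.55 [176. 118.] [ 358. -404.   11.]
tip 0.25 [279. 316.] [ 698. -317.   11.]
```

View pics/w2.png

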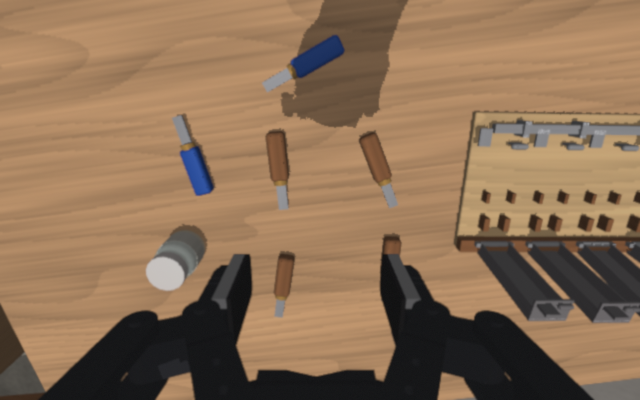

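The wrist picture shows two blue look-alikes on the robot side. The wooden chisels are at (278,164), (378,165), (283,282) and one half hidden by a finger at (392,246), all with blades away from the robot. I'll pick the one at (378,165) first.

```bash
python3 -m jog '[{"rotation":[0,0,23],"translation":[20,80,-240],"grip":60},{"rotation":[0,0,23],"translation":[20,80,-240],"grip":60},{"rotation":[0,0,23],"translation":[20,80,-240],"grip":60},{"rotation":[0,0,23],"translation":[20,80,-240],"grip":60},{"rotation":[0,0,23],"translation":[20,80,-240],"grip":60},{"rotation":[0,0,23],"translation":[20,80,-240],"grip":60},{"rotation":[0,0,23],"translation":[20,80,-240],"grip":60},{"rotation":[0,0,23],"translation":[20,80,-280],"grip":60},{"rotation":[0,0,23],"translation":[20,80,-315],"grip":60},{"rotation":[0,0,23],"translation":[20,80,-337],"grip":60},{"rotation":[0,0,23],"translation":[20,80,-337],"grip":60},{"rotation":[0,0,23],"translation":[20,80,-337],"grip":15},{"rotation":[0,0,23],"translation":[20,80,-337],"grip":15},{"rotation":[0,0,23],"translation":[20,80,-337],"grip":15},{"rotation":[0,0,23],"translation":[20,80,-337],"grip":15},{"rotation":[0,0,23],"translation":[20,80,-337],"grip":15},{"rotation":[0,0,23],"translation":[20,80,-337],"grip":15},{"rotation":[0,0,23],"translation":[20,80,-310],"grip":15},{"rotation":[0,0,23],"translation":[20,80,-260],"grip":15},{"rotation":[0,0,23],"translation":[20,80,-220],"grip":15}]' 60
python3 - <<'E'
from h import *
p=np.load('case.npy'); a=np.degrees(p[2]); Rm=R.from_euler('z',p[2]).as_matrix()[:2,:2]
for i,y in enumerate([-.117,-.039,.039,.117]): print('pocket',i,((p[:2]+Rm@[-.02,y])*1000).round(1),'grasp(-3)',((p[:2]+Rm@[-.023,y])*1000).round(1))
print(Rm[:,0])
E
```

```text
time: 5.55
ee_pos: [0.4442, -0.1393, 0.1248]
tcp_rot: [-179.9, 0.1, -164.7]
wrist_force: [0.7, -0.5, -1.2]
opening: 0.0243
grasp_force: 59.4
pocket 0 [503.1  39.8] grasp(-3) [500.1  40.2]
pocket 1 [514.1 117. ] grasp(-3) [511.1 117.4]
pocket 2 [525.  194.2] grasp(-3) [522.1 194.6]
pocket 3 [536.  271.4] grasp(-3) [533.  271.9]
[ 0.99003708 -0.1408069 ]
```

```bash
cat >> h.py <<'E'
def inhand(nm=None):
    o,im,d=cam('wrist'); P=cloud('wrist',o,d); M=R.from_euler('xyz',o['tcp_rot'],degrees=True)
    L=M.inv().apply(P.reshape(-1,3)-o['ee_pos']).reshape(400,640,3)
    m=(d>0)&(abs(L[:,:,1])<.011)&(L[:,:,2]<.02)&(L[:,:,2]>-.03)&(L[:,:,0]<-.03)&(L[:,:,0]>-.13)
    q=L[m]*1000; b=q[q[:,0]<-55]
    print('inhand n',len(q),'tip x',np.percentile(q[:,0],[1,3,10]).round(1),'z',np.percentile(b[:,2],[10,50,90]).round(1),'handle z',np.median(q[q[:,0]>-42][:,2]).round(1))
    if len(b)>20: e=np.polyfit(b[:,0],b[:,1],1); print('blade yaw dev(tool) deg',np.degrees(np.arctan(e[0])).round(2),'y at -70',np.polyval(e,-70).round(1), 'opening',o['opening'],o['ee_pos'].round(4))
    for r in spotter.mark_of('wrist','chisel0_tip')[:3]: print(np.round(r['uv']),round(r['confidence'],2),(M.inv().apply(world('wrist',o,r['uv'],z=o['ee_pos'][2]+.007)-o['ee_pos'])*1000).round(1))
    if nm: save(nm,im)
E
python3 -c "
from h import *
inhand('w3')"
```

```text
inhand n 1260 tip x [-61.5 -60.2 -58. ] z [-5.1 -4.5 -3.8] handle z -13.1
blade yaw dev(tool) deg -2.26 y at -70 0.2 opening 0.024321723919458364 [ 0.4442 -0.1393  0.1248]
[132. 222.] 0.92 [[ 26.  -80.1  -6.9]]
```

View pics/w3.png

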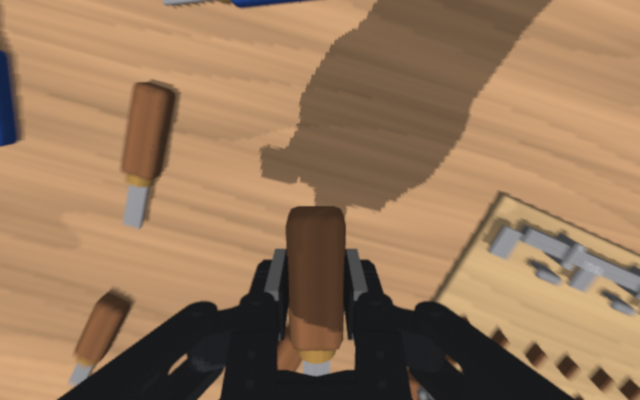

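The chisel is held, with the handle between the pads and its rear end at about (316,208). The tip is hidden by the gripper, so I'll measure the rear end instead.

```bash
cat >> h.py <<'E'
def inhand2():
    o,im,d=cam('wrist'); P=cloud('wrist',o,d); M=R.from_euler('xyz',o['tcp_rot'],degrees=True)
    L=M.inv().apply(P.reshape(-1,3)-o['ee_pos']).reshape(-1,3)*1000
    m=(d.ravel()>0)&(abs(L[:,1])<7)&(L[:,2]<20)&(L[:,2]>-40)
    for x in range(-60,46,4):
        q=L[m&(abs(L[:,0]-x)<2)]; print(x,len(q),np.median(q[:,2]).round(1) if len(q)>3 else '',end=' | ')
    h=L[m&(L[:,2]>-30)&(L[:,2]<-5)&(L[:,0]>0)]; print('\nrear',np.percentile(h[:,0],[90,97,99]).round(1))
E
python3 -c "
from h import *
inhand2()"
```

```text
-60 122 -4.5 | -56 162 -4.5 | -52 39 -4.8 | -48 9 -10.8 | -44 169 -11.8 | -40 158 -12.0 | -36 142 -13.1 | -32 204 -13.6 | -28 204 -13.6 | -24 214 -13.8 | -20 216 -13.7 | -16 226 -13.8 | -12 223 -13.8 | -8 245 -13.8 | -4 252 -13.8 | 0 256 -13.9 | 4 249 -13.9 | 8 260 -13.9 | 12 273 -14.0 | 16 281 -13.9 | 20 290 -14.0 | 24 309 -14.0 | 28 524 -11.8 | 32 221 -3.6 | 36 0  | 40 0  | 44 0  | 
rear [29.1 30.  30.2]
```

```bash
python3 -m jog '[{"rotation":[0,0,-8],"translation":[15,50,0],"grip":15},{"rotation":[0,0,-16],"translation":[30,95,0],"grip":15},{"rotation":[0,0,-23.4],"translation":[45,140,0],"grip":15},{"rotation":[0,0,-23.4],"translation":[56,179.5,0],"grip":15},{"rotation":[0,0,-23.4],"translation":[56,179.5,0],"grip":15},{"rotation":[0,0,-23.4],"translation":[56,179.5,0],"grip":15},{"rotation":[0,0,-23.4],"translation":[56,179.5,-30],"grip":15},{"rotation":[0,0,-23.4],"translation":[56,179.5,-60],"grip":15},{"rotation":[0,0,-23.4],"translation":[56,179.5,-80],"grip":15},{"rotation":[0,0,-23.4],"translation":[56,179.5,-90],"grip":15},{"rotation":[0,0,-23.4],"translation":[56,179.5,-98],"grip":15},{"rotation":[0,0,-23.4],"translation":[56,179.5,-102],"grip":15},{"rotation":[0,0,-23.4],"translation":[56,179.5,-104],"grip":15},{"rotation":[0,0,-23.4],"translation":[56,179.5,-104],"grip":15}]'; python3 -c "
from h import *
inhand2()"
```

```text
time: 7.1
ee_pos: [0.5005, 0.04, 0.0191]
tcp_rot: [-180.0, 0.1, 171.9]
wrist_force: [-3.6, -1.3, 5.4]
opening: 0.0245
grasp_force: 60.5
-60 122 -4.6 | -56 157 -4.7 | -52 32 -4.8 | -48 5 -11.4 | -44 181 -12.0 | -40 154 -12.2 | -36 147 -13.3 | -32 197 -13.7 | -28 215 -13.8 | -24 201 -13.9 | -20 216 -13.9 | -16 225 -13.9 | -12 235 -13.9 | -8 240 -13.8 | -4 248 -13.9 | 0 256 -13.9 | 4 252 -13.9 | 8 265 -13.9 | 12 270 -13.9 | 16 278 -14.0 | 20 296 -14.0 | 24 307 -13.9 | 28 681 -10.6 | 32 404 7.4 | 36 239 8.0 | 40 161 7.9 | 44 229 7.6 | 
rear [73.1 75.7 76.5]
```

```bash
python3 -m jog '[{"rotation":[0,0,0],"translation":[0,0,0],"grip":50},{"rotation":[0,0,0],"translation":[0,0,0],"grip":50},{"rotation":[0,0,0],"translation":[0,0,0],"grip":50},{"rotation":[0,0,0],"translation":[0,0,0],"grip":50},{"rotation":[0,0,0],"translation":[0,0,40],"grip":50},{"rotation":[0,0,0],"translation":[0,0,85],"grip":50},{"rotation":[0,0,0],"translation":[0,0,130],"grip":60},{"rotation":[0,0,0],"translation":[-25,-40,180],"grip":60},{"rotation":[0,0,0],"translation":[-50,-80,230],"grip":60},{"rotation":[0,0,0],"translation":[-75,-120,280],"grip":60},{"rotation":[0,0,0],"translation":[-85,-160,310],"grip":60},{"rotation":[0,0,0],"translation":[-85,-160,310],"grip":60},{"rotation":[0,0,0],"translation":[-85,-160,310],"grip":60},{"rotation":[0,0,0],"translation":[-85,-160,310],"grip":60}]'
cat >> h.py <<'E'
def placed(o,im,d):
    """chisels in the case: handle tops (z .026-.045) in pocket frames, rear end and sides"""
    p=np.load('case.npy'); P=cloud('wrist',o,cv2.medianBlur(d,3)); c,s=np.cos(p[2]),np.sin(p[2]); L=(P[:,:,:2]-p[:2])@np.array([[c,-s],[s,c]])*1000
    for i,y in enumerate([-117,-39,39,117]):
        X=L[:,:,0]+20; Y=L[:,:,1]-y; m=(abs(Y)<25)&(X>-60)&(X<14)&(P[:,:,2]>.027)&(P[:,:,2]<.05)
        if m.sum()<60: continue
        v,u=np.nonzero(m); q=(world('wrist',o,np.c_[u,v],z=.034)[:,:2]-p[:2])@np.array([[c,-s],[s,c]])*1000; x=q[:,0]+20; yy=q[:,1]-y
        e=np.polyfit(x,yy,1)
        print('pocket',i,'n',m.sum(),'origin x',(np.percentile(x,1)+35).round(1),'y',np.polyval(e,0).round(1),'yaw',np.degrees(np.arctan(e[0])).round(1),'z',np.median(P[m][:,2]).round(4))
E
python3 - <<'E'
from h import *
o,im,d=find(); placed(o,im,d); save('w4',im)
print(o['ee_pos'],o['tcp_rot'])
E
```

```text
time: 8.55
ee_pos: [0.4151, -0.1205, 0.3281]
tcp_rot: [-180.0, 0.1, 171.8]
wrist_force: [-0.3, 0.2, 0.2]
opening: 0.0603
grasp_force: 0.0
px [233.  80.] n 1514 blue 0.7 rectc [ 313.7 -220.1] size [ 26.  111.9] yaw -68.9
px [125. 180.] n 1297 blue 0.7 rectc [ 411.8 -393.6] size [ 30.5 113.6] yaw 4.8
px [210. 182.] n 1212 blue 0.0 rectc [ 448.9 -274. ] size [ 27.7 112.1] yaw -2.8
px [129. 262.] n 399 blue 0.0 rectc [ 544.2 -428.3] size [34. 59.] yaw 33.7
px [331. 281.] n 858 blue 0.0 rectc [ 629.8 -128. ] size [ 25.8 111.5] yaw -9.1
px [358. 343.] n 413 blue 0.0 rectc [743.9 -96. ] size [30.1 70.9] yaw 68.3
pocket 0 n 717 origin x -18.7 y -4.2 yaw -9.9 z 0.0324
pocket 1 n 96 origin x -20.0 y 23.4 yaw 16.1 z 0.0299
pocket 2 n 101 origin x -20.0 y 13.2 yaw 6.8 z 0.0299
pocket 3 n 96 origin x -18.8 y 9.8 yaw 4.0 z 0.0303
[ 0.41510685 -0.12051243  0.32806705] [-1.79993298e+02  1.12469211e-01  1.71796042e+02]
```

View pics/w4.png

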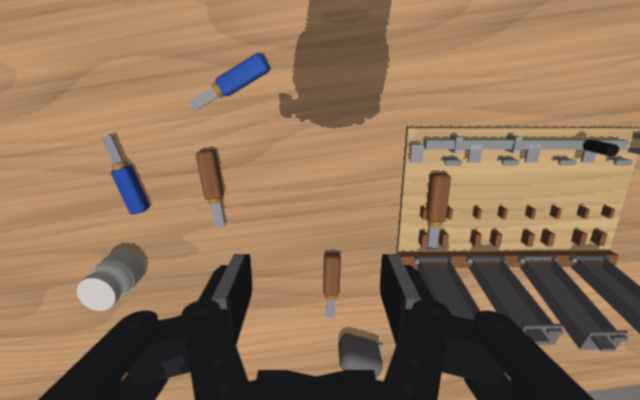

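Chisel 1 sits in pocket 0, with the handle at (437,195) between the cheeks. Next is the one at (331,281).

```bash
sed -i 's/(abs(Y)<25)&(X>-60)/(abs(Y)<20)\&(X>-45)/' h.py; python3 -m jog '[{"rotation":[0,0,-1],"translation":[187.5,-2,-230],"grip":60},{"rotation":[0,0,-1],"translation":[187.5,-2,-230],"grip":60},{"rotation":[0,0,-1],"translation":[187.5,-2,-230],"grip":60},{"rotation":[0,0,-1],"translation":[187.5,-2,-230],"grip":60},{"rotation":[0,0,-1],"translation":[187.5,-2,-230],"grip":60},{"rotation":[0,0,-1],"translation":[187.5,-2,-230],"grip":60},{"rotation":[0,0,-1],"translation":[187.5,-2,-230],"grip":60},{"rotation":[0,0,-1],"translation":[187.5,-2,-230],"grip":60},{"rotation":[0,0,-1],"translation":[187.5,-2,-270],"grip":60},{"rotation":[0,0,-1],"translation":[187.5,-2,-300],"grip":60},{"rotation":[0,0,-1],"translation":[187.5,-2,-323],"grip":60},{"rotation":[0,0,-1],"translation":[187.5,-2,-323],"grip":60},{"rotation":[0,0,-1],"translation":[187.5,-2,-323],"grip":60}]'; python3 -m jog '[{"rotation":[0,0,0],"translation":[0,0,0],"grip":15},{"rotation":[0,0,0],"translation":[0,0,0],"grip":15},{"rotation":[0,0,0],"translation":[0,0,0],"grip":15},{"rotation":[0,0,0],"translation":[0,0,0],"grip":15},{"rotation":[0,0,0],"translation":[0,0,0],"grip":15},{"rotation":[0,0,0],"translation":[0,0,0],"grip":15},{"rotation":[0,0,0],"translation":[0,0,40],"grip":15},{"rotation":[0,0,0],"translation":[0,0,85],"grip":15},{"rotation":[0,0,0],"translation":[0,0,120],"grip":15},{"rotation":[0,0,0],"translation":[0,0,120],"grip":15}]' 60
python3 -c "
from h import *
inhand2()"
```

```text
time: 9.9
ee_pos: [0.6027, -0.1214, 0.0062]
tcp_rot: [-180.0, 0.1, 171.0]
wrist_force: [0.6, -0.0, -0.1]
opening: 0.0603
grasp_force: 0.0
time: 10.9
ee_pos: [0.6049, -0.1222, 0.131]
tcp_rot: [-180.0, 0.5, 170.9]
wrist_force: [0.9, 0.7, -0.7]
opening: 0.0243
grasp_force: 59.3
-60 64 -5.3 | -56 4 -5.9 | -52 52 -12.4 | -48 180 -12.7 | -44 132 -13.1 | -40 165 -14.2 | -36 205 -14.4 | -32 205 -14.4 | -28 210 -14.4 | -24 207 -14.5 | -20 221 -14.6 | -16 224 -14.5 | -12 232 -14.6 | -8 246 -14.6 | -4 242 -14.7 | 0 258 -14.7 | 4 259 -14.7 | 8 264 -14.6 | 12 282 -14.7 | 16 280 -14.7 | 20 331 -14.4 | 24 658 -9.6 | 28 0  | 32 0  | 36 0  | 40 0  | 44 0  | 
rear [24.2 24.8 25. ]
```

```bash
python3 -m jog '[{"rotation":[0,0,0.9],"translation":[-45,0,0],"grip":15},{"rotation":[0,0,0.9],"translation":[-85,10,0],"grip":15},{"rotation":[0,0,0.9],"translation":[-120,40,0],"grip":15},{"rotation":[0,0,0.9],"translation":[-120,85,0],"grip":15},{"rotation":[0,0,0.9],"translation":[-120,130,0],"grip":15},{"rotation":[0,0,0.9],"translation":[-120,175,0],"grip":15},{"rotation":[0,0,0.9],"translation":[-110,215,0],"grip":15},{"rotation":[0,0,0.9],"translation":[-99,240,0],"grip":15},{"rotation":[0,0,0.9],"translation":[-99,240,0],"grip":15},{"rotation":[0,0,0.9],"translation":[-99,240,-20],"grip":15},{"rotation":[0,0,0.9],"translation":[-99,240,-40],"grip":15},{"rotation":[0,0,0.9],"translation":[-99,240,-60],"grip":15},{"rotation":[0,0,0.9],"translation":[-99,240,-70],"grip":15},{"rotation":[0,0,0.9],"translation":[-99,240,-70],"grip":15}]'; python3 -c "
from h import *
inhand2(); o,im,d=cam('wrist'); placed(o,im,d)"
```

```text
time: 12.35
ee_pos: [0.5021, 0.1176, 0.0524]
tcp_rot: [-179.9, -0.2, 171.8]
wrist_force: [-0.5, -0.1, -0.5]
opening: 0.0245
grasp_force: 59.3
-60 59 -5.4 | -56 4 -6.1 | -52 60 -12.6 | -48 170 -12.7 | -44 134 -13.2 | -40 164 -14.3 | -36 205 -14.4 | -32 201 -14.5 | -28 218 -14.5 | -24 199 -14.6 | -20 223 -14.6 | -16 224 -14.6 | -12 240 -14.7 | -8 247 -14.7 | -4 251 -14.6 | 0 253 -14.7 | 4 253 -14.7 | 8 260 -14.7 | 12 286 -14.7 | 16 283 -14.7 | 20 332 -14.5 | 24 655 -9.4 | 28 0  | 32 0  | 36 0  | 40 0  | 44 0  | 
rear [24.3 24.8 25. ]
pocket 0 n 3798 origin x 0.5 y 2.1 yaw 0.0 z 0.0329
```

```bash
python3 -m jog '[{"rotation":[0,0,0],"translation":[4.5,0.5,0],"grip":15},{"rotation":[0,0,0],"translation":[4.5,0.5,-15],"grip":15},{"rotation":[0,0,0],"translation":[4.5,0.5,-25],"grip":15},{"rotation":[0,0,0],"translation":[4.5,0.5,-31],"grip":15},{"rotation":[0,0,0],"translation":[4.5,0.5,-33],"grip":15},{"rotation":[0,0,0],"translation":[4.5,0.5,-33],"grip":15}]'
```

```text
time: 13.05
ee_pos: [0.5077, 0.1188, 0.0208]
tcp_rot: [-180.0, -0.0, 171.8]
wrist_force: [0.3, -1.2, -1.4]
opening: 0.0245
grasp_force: 64.8
```

```bash
python3 -m jog '[{"rotation":[0,0,0],"translation":[0,0,-1],"grip":50},{"rotation":[0,0,0],"translation":[0,0,-1],"grip":50},{"rotation":[0,0,0],"translation":[0,0,0],"grip":50},{"rotation":[0,0,0],"translation":[0,0,0],"grip":50},{"rotation":[0,0,0],"translation":[0,0,40],"grip":50},{"rotation":[0,0,0],"translation":[0,0,85],"grip":50},{"rotation":[0,0,0],"translation":[-10,-10,130],"grip":60},{"rotation":[0,0,0],"translation":[-30,-35,165],"grip":60},{"rotation":[0,0,0],"translation":[-88,-340,320],"grip":60},{"rotation":[0,0,0],"translation":[-88,-340,320],"grip":60},{"rotation":[0,0,0],"translation":[-88,-340,320],"grip":60},{"rotation":[0,0,0],"translation":[-88,-340,320],"grip":60},{"rotation":[0,0,0],"translation":[-88,-340,320],"grip":60},{"rotation":[0,0,0],"translation":[-88,-340,320],"grip":60},{"rotation":[0,0,0],"translation":[-88,-340,320],"grip":60},{"rotation":[0,0,0],"translation":[-88,-340,320],"grip":60},{"rotation":[0,0,0],"translation":[-88,-340,320],"grip":60},{"rotation":[0,0,0],"translation":[-88,-340,320],"grip":60},{"rotation":[0,0,0],"translation":[-88,-340,320],"grip":60}]'
python3 - <<'E'
from h import *
o,im,d=find(save_as='w5'); placed(o,im,d); print(o['ee_pos'],o['tcp_rot'])
for r in spotter.mark_of('wrist','chisel')[:7]: print('org',round(r['confidence'],2),np.round(r['uv']),(world('wrist',o,r['uv'],z=.0)[0]*1000).round())
E
```

```text
time: 14.95
ee_pos: [0.4201, -0.2201, 0.3408]
tcp_rot: [180.0, -0.0, 171.9]
wrist_force: [0.0, 0.2, -0.7]
opening: 0.0599
grasp_force: 0.0
px [309.  65.] n 1489 blue 0.7 rectc [ 313.9 -222.1] size [ 26.  112.7] yaw -69.2
px [195. 165.] n 1192 blue 0.7 rectc [ 412.1 -393.9] size [ 27.8 112.5] yaw 5.3
px [280. 168.] n 1153 blue 0.0 rectc [ 449.8 -275.2] size [ 26.3 112.6] yaw -3.0
px [193. 245.] n 309 blue 0.0 rectc [ 541.7 -429.1] size [29.  57.6] yaw 41.9
px [285. 285.] n 798 blue 0.0 rectc [ 637.3 -301.7] size [ 25.7 112.7] yaw -15.8
pocket 0 n 631 origin x 1.7 y -4.3 yaw 0.1 z 0.0323
pocket 1 n 591 origin x 2.8 y -4.2 yaw -0.2 z 0.0321
[ 0.42009878 -0.22008367  0.34082426] [ 1.79978980e+02 -3.67207039e-02  1.71924185e+02]
org 0.98 [316.  61.] [ 306. -203.    0.]
org 0.83 [204. 172.] [ 434. -390.    0.]
org 0.79 [550. 181.] [520. 121.   0.]
org 0.72 [284. 274.] [ 620. -302.   -0.]
org 0.67 [553. 182.] [522. 125.   0.]
org 0.61 [500. 182.] [511.  44.   0.]
org 0.58 [279. 157.] [ 428. -276.    0.]
```

```bash
python3 -m jog '[{"rotation":[0,0,-7.8],"translation":[194.5,-76,-240],"grip":60},{"rotation":[0,0,-7.8],"translation":[194.5,-76,-240],"grip":60},{"rotation":[0,0,-7.8],"translation":[194.5,-76,-240],"grip":60},{"rotation":[0,0,-7.8],"translation":[194.5,-76,-240],"grip":60},{"rotation":[0,0,-7.8],"translation":[194.5,-76,-240],"grip":60},{"rotation":[0,0,-7.8],"translation":[194.5,-76,-240],"grip":60},{"rotation":[0,0,-7.8],"translation":[194.5,-76,-240],"grip":60},{"rotation":[0,0,-7.8],"translation":[194.5,-76,-240],"grip":60},{"rotation":[0,0,-7.8],"translation":[194.5,-76,-280],"grip":60},{"rotation":[0,0,-7.8],"translation":[194.5,-76,-315],"grip":60},{"rotation":[0,0,-7.8],"translation":[194.5,-76,-335],"grip":60},{"rotation":[0,0,-7.8],"translation":[194.5,-76,-335],"grip":60},{"rotation":[0,0,-7.8],"translation":[194.5,-76,-335],"grip":60}]'; python3 -m jog '[{"rotation":[0,0,0],"translation":[0,0,0],"grip":15},{"rotation":[0,0,0],"translation":[0,0,0],"grip":15},{"rotation":[0,0,0],"translation":[0,0,0],"grip":15},{"rotation":[0,0,0],"translation":[0,0,0],"grip":15},{"rotation":[0,0,0],"translation":[0,0,0],"grip":15},{"rotation":[0,0,0],"translation":[0,0,0],"grip":15},{"rotation":[0,0,0],"translation":[0,0,40],"grip":15},{"rotation":[0,0,0],"translation":[0,0,85],"grip":15},{"rotation":[0,0,0],"translation":[0,0,120],"grip":15},{"rotation":[0,0,0],"translation":[0,0,120],"grip":15},{"rotation":[0,0,0],"translation":[0,0,120],"grip":15}]' 60
python3 -c "
from h import *
inhand2()"
```

```text
time: 16.35
ee_pos: [0.6147, -0.297, 0.0084]
tcp_rot: [-180.0, 0.1, 164.1]
wrist_force: [0.8, -0.1, 0.2]
opening: 0.0598
grasp_force: 0.0
time: 17.45
ee_pos: [0.615, -0.2975, 0.1276]
tcp_rot: [-180.0, 0.1, 164.0]
wrist_force: [-0.6, 0.8, -1.5]
opening: 0.0245
grasp_force: 59.1
-60 147 -3.1 | -56 141 -3.2 | -52 15 -3.5 | -48 55 -10.3 | -44 175 -10.5 | -40 134 -10.8 | -36 156 -12.0 | -32 212 -12.3 | -28 193 -12.2 | -24 214 -12.4 | -20 215 -12.4 | -16 232 -12.5 | -12 222 -12.5 | -8 237 -12.5 | -4 235 -12.6 | 0 255 -12.5 | 4 250 -12.5 | 8 260 -12.5 | 12 268 -12.6 | 16 281 -12.6 | 20 279 -12.6 | 24 320 -12.3 | 28 615 -7.4 | 32 0  | 36 0  | 40 0  | 44 0  | 
rear [27.7 28.7 28.9]
```

```bash
python3 -m jog '[{"rotation":[0,0,2],"translation":[-40,25,0],"grip":15},{"rotation":[0,0,4],"translation":[-75,60,0],"grip":15},{"rotation":[0,0,7.9],"translation":[-105,95,5],"grip":15},{"rotation":[0,0,7.9],"translation":[-125,140,5],"grip":15},{"rotation":[0,0,7.9],"translation":[-130,185,5],"grip":15},{"rotation":[0,0,7.9],"translation":[-130,230,5],"grip":15},{"rotation":[0,0,7.9],"translation":[-130,275,5],"grip":15},{"rotation":[0,0,7.9],"translation":[-130,320,5],"grip":15},{"rotation":[0,0,7.9],"translation":[-125,365,5],"grip":15},{"rotation":[0,0,7.9],"translation":[-115,410,5],"grip":15},{"rotation":[0,0,7.9],"translation":[-105,455,0],"grip":15},{"rotation":[0,0,7.9],"translation":[-94.5,492.3,0],"grip":15},{"rotation":[0,0,7.9],"translation":[-94.5,492.3,0],"grip":15},{"rotation":[0,0,7.9],"translation":[-94.5,492.3,0],"grip":15},{"rotation":[0,0,7.9],"translation":[-94.5,492.3,-25],"grip":15},{"rotation":[0,0,7.9],"translation":[-94.5,492.3,-50],"grip":15},{"rotation":[0,0,7.9],"translation":[-94.5,492.3,-70],"grip":15},{"rotation":[0,0,7.9],"translation":[-94.5,492.3,-70],"grip":15},{"rotation":[0,0,7.9],"translation":[-94.5,492.3,-70],"grip":15}]'; python3 -c "
from h import *
inhand2()"
```

```text
time: 19.4
ee_pos: [0.5196, 0.1941, 0.0564]
tcp_rot: [-180.0, -0.0, 171.9]
wrist_force: [-0.5, 0.1, -0.4]
opening: 0.0244
grasp_force: 59.2
-60 154 -3.2 | -56 137 -3.2 | -52 12 -3.3 | -48 52 -10.3 | -44 173 -10.6 | -40 140 -11.0 | -36 167 -12.1 | -32 200 -12.3 | -28 199 -12.4 | -24 214 -12.4 | -20 213 -12.5 | -16 222 -12.5 | -12 227 -12.5 | -8 233 -12.5 | -4 249 -12.5 | 0 251 -12.5 | 4 252 -12.5 | 8 264 -12.6 | 12 268 -12.5 | 16 270 -12.6 | 20 279 -12.6 | 24 330 -12.4 | 28 627 -7.6 | 32 0  | 36 0  | 40 0  | 44 0  | 
rear [27.7 28.7 29. ]
```

```bash
python3 -m jog '[{"rotation":[0,0,0],"translation":[1,0.6,-15],"grip":15},{"rotation":[0,0,0],"translation":[1,0.6,-27],"grip":15},{"rotation":[0,0,0],"translation":[1,0.6,-33],"grip":15},{"rotation":[0,0,0],"translation":[1,0.6,-35],"grip":15},{"rotation":[0,0,0],"translation":[1,0.6,-35],"grip":15},{"rotation":[0,0,0],"translation":[1,0.6,-35],"grip":15}]'; python3 -m jog '[{"rotation":[0,0,0],"translation":[0,0,0],"grip":50},{"rotation":[0,0,0],"translation":[0,0,0],"grip":50},{"rotation":[0,0,0],"translation":[0,0,0],"grip":50},{"rotation":[0,0,0],"translation":[0,0,0],"grip":50},{"rotation":[0,0,0],"translation":[0,0,40],"grip":50},{"rotation":[0,0,0],"translation":[0,0,85],"grip":50},{"rotation":[0,0,0],"translation":[-20,-15,125],"grip":60},{"rotation":[0,0,0],"translation":[-40,-50,150],"grip":60},{"rotation":[0,0,0],"translation":[-110,-380,320],"grip":60},{"rotation":[0,0,0],"translation":[-110,-380,320],"grip":60},{"rotation":[0,0,0],"translation":[-110,-380,320],"grip":60},{"rotation":[0,0,0],"translation":[-110,-380,320],"grip":60},{"rotation":[0,0,0],"translation":[-110,-380,320],"grip":60},{"rotation":[0,0,0],"translation":[-110,-380,320],"grip":60},{"rotation":[0,0,0],"translation":[-110,-380,320],"grip":60},{"rotation":[0,0,0],"translation":[-110,-380,320],"grip":60},{"rotation":[0,0,0],"translation":[-110,-380,320],"grip":60},{"rotation":[0,0,0],"translation":[-110,-380,320],"grip":60},{"rotation":[0,0,0],"translation":[-110,-380,320],"grip":60}]'
python3 - <<'E'
from h import *
o,im,d=find(save_as='w6'); placed(o,im,d); print(o['ee_pos'],o['tcp_rot'])
E
```

```text
time: 20.05
ee_pos: [0.5211, 0.1958, 0.0214]
tcp_rot: [180.0, 0.0, 171.9]
wrist_force: [0.5, 0.3, -0.4]
opening: 0.0247
grasp_force: 59.2
time: 21.95
ee_pos: [0.411, -0.1836, 0.3407]
tcp_rot: [180.0, -0.0, 172.0]
wrist_force: [-0.7, -1.4, 0.1]
opening: 0.0601
grasp_force: 0.0
px [283.  76.] n 1474 blue 0.7 rectc [ 313.7 -221.5] size [ 26.2 112.5] yaw -69.2
px [172. 175.] n 1208 blue 0.7 rectc [ 411.6 -392.9] size [ 29.1 114.2] yaw 5.9
px [256. 177.] n 1134 blue 0.0 rectc [ 449.6 -274.8] size [ 26.7 113.1] yaw -3.0
px [172. 254.] n 356 blue 0.0 rectc [ 543.1 -427.5] size [31.9 59.7] yaw 39.3
px [382. 335.] n 198 blue 0.0 rectc [ 741.8 -116.3] size [30.4 33. ] yaw -61.7
pocket 0 n 615 origin x 1.4 y -4.6 yaw 0.6 z 0.0324
pocket 1 n 614 origin x 2.6 y -4.3 yaw -0.0 z 0.0322
pocket 2 n 612 origin x 0.9 y -4.3 yaw 1.1 z 0.0321
[ 0.41102054 -0.18355214  0.34072767] [ 1.79974777e+02 -4.10380423e-02  1.71965916e+02]
```

```bash
python3 -m jog '[{"rotation":[0,0,5],"translation":[11.5,-89.5,-240],"grip":60},{"rotation":[0,0,5],"translation":[11.5,-89.5,-240],"grip":60},{"rotation":[0,0,5],"translation":[11.5,-89.5,-240],"grip":60},{"rotation":[0,0,5],"translation":[11.5,-89.5,-240],"grip":60},{"rotation":[0,0,5],"translation":[11.5,-89.5,-240],"grip":60},{"rotation":[0,0,5],"translation":[11.5,-89.5,-240],"grip":60},{"rotation":[0,0,5],"translation":[11.5,-89.5,-280],"grip":60},{"rotation":[0,0,5],"translation":[11.5,-89.5,-315],"grip":60},{"rotation":[0,0,5],"translation":[11.5,-89.5,-335],"grip":60},{"rotation":[0,0,5],"translation":[11.5,-89.5,-335],"grip":60},{"rotation":[0,0,5],"translation":[11.5,-89.5,-335],"grip":60}]'; python3 -m jog '[{"rotation":[0,0,0],"translation":[0,0,0],"grip":15},{"rotation":[0,0,0],"translation":[0,0,0],"grip":15},{"rotation":[0,0,0],"translation":[0,0,0],"grip":15},{"rotation":[0,0,0],"translation":[0,0,0],"grip":15},{"rotation":[0,0,0],"translation":[0,0,0],"grip":15},{"rotation":[0,0,0],"translation":[0,0,0],"grip":15},{"rotation":[0,0,0],"translation":[0,0,40],"grip":15},{"rotation":[0,0,0],"translation":[0,0,85],"grip":15},{"rotation":[0,0,0],"translation":[0,0,120],"grip":15},{"rotation":[0,0,0],"translation":[0,0,120],"grip":15},{"rotation":[0,0,0],"translation":[0,0,120],"grip":15}]' 60
python3 -c "
from h import *
inhand2()"
```

```text
time: 23.1
ee_pos: [0.4233, -0.2734, 0.008]
tcp_rot: [-180.0, 0.1, 177.0]
wrist_force: [-0.0, 0.6, 0.6]
opening: 0.0601
grasp_force: 0.0
time: 24.2
ee_pos: [0.4229, -0.2741, 0.1273]
tcp_rot: [-179.9, 0.1, 176.9]
wrist_force: [-1.1, -0.8, -0.6]
opening: 0.0246
grasp_force: 59.4
-60 139 -3.5 | -56 132 -3.7 | -52 4 -4.1 | -48 67 -10.8 | -44 179 -10.9 | -40 134 -11.5 | -36 172 -12.5 | -32 195 -12.7 | -28 206 -12.7 | -24 217 -12.8 | -20 216 -12.8 | -16 214 -12.9 | -12 225 -12.8 | -8 242 -12.9 | -4 246 -12.9 | 0 248 -12.9 | 4 264 -12.9 | 8 255 -12.9 | 12 262 -13.0 | 16 279 -13.0 | 20 292 -12.9 | 24 330 -12.6 | 28 609 -7.6 | 32 0  | 36 0  | 40 0  | 44 0  | 
rear [27.5 28.5 28.6]
```

```bash
python3 -m jog '[{"rotation":[0,0,-5],"translation":[10,45,0],"grip":15},{"rotation":[0,0,-5],"translation":[20,90,0],"grip":15},{"rotation":[0,0,-5],"translation":[30,135,5],"grip":15},{"rotation":[0,0,-5],"translation":[35,180,5],"grip":15},{"rotation":[0,0,-5],"translation":[40,225,5],"grip":15},{"rotation":[0,0,-5],"translation":[45,270,5],"grip":15},{"rotation":[0,0,-5],"translation":[50,315,5],"grip":15},{"rotation":[0,0,-5],"translation":[60,360,5],"grip":15},{"rotation":[0,0,-5],"translation":[70,405,5],"grip":15},{"rotation":[0,0,-5],"translation":[80,450,5],"grip":15},{"rotation":[0,0,-5],"translation":[92,495,0],"grip":15},{"rotation":[0,0,-5],"translation":[108,540,0],"grip":15},{"rotation":[0,0,-5],"translation":[108.6,546,0],"grip":15},{"rotation":[0,0,-5],"translation":[108.6,546,0],"grip":15},{"rotation":[0,0,-5],"translation":[108.6,546,-25],"grip":15},{"rotation":[0,0,-5],"translation":[108.6,546,-50],"grip":15},{"rotation":[0,0,-5],"translation":[108.6,546,-70],"grip":15},{"rotation":[0,0,-5],"translation":[108.6,546,-70],"grip":15},{"rotation":[0,0,-5],"translation":[108.6,546,-70],"grip":15}]'; python3 -c "
from h import *
inhand2()"
```

```text
time: 26.15
ee_pos: [0.5307, 0.271, 0.0565]
tcp_rot: [-180.0, -0.0, 171.9]
wrist_force: [-0.2, -0.5, -0.5]
opening: 0.0244
grasp_force: 59.6
-60 149 -3.6 | -56 125 -3.6 | -52 4 -3.8 | -48 70 -10.7 | -44 171 -11.0 | -40 133 -11.4 | -36 170 -12.6 | -32 203 -12.7 | -28 205 -12.7 | -24 206 -12.8 | -20 216 -12.9 | -16 222 -12.8 | -12 231 -12.9 | -8 237 -13.0 | -4 252 -12.8 | 0 254 -12.9 | 4 246 -12.8 | 8 264 -12.9 | 12 268 -12.9 | 16 272 -13.0 | 20 280 -12.9 | 24 341 -12.6 | 28 604 -7.6 | 32 0  | 36 0  | 40 0  | 44 0  | 
rear [27.5 28.4 28.7]
```

```bash
python3 -m jog '[{"rotation":[0,0,0],"translation":[1,0.8,-15],"grip":15},{"rotation":[0,0,0],"translation":[1,0.8,-27],"grip":15},{"rotation":[0,0,0],"translation":[1,0.8,-33],"grip":15},{"rotation":[0,0,0],"translation":[1,0.8,-35],"grip":15},{"rotation":[0,0,0],"translation":[1,0.8,-35],"grip":15},{"rotation":[0,0,0],"translation":[1,0.8,-35],"grip":15}]'; python3 -m jog '[{"rotation":[0,0,0],"translation":[0,0,0],"grip":50},{"rotation":[0,0,0],"translation":[0,0,0],"grip":50},{"rotation":[0,0,0],"translation":[0,0,0],"grip":50},{"rotation":[0,0,0],"translation":[0,0,0],"grip":50},{"rotation":[0,0,0],"translation":[0,0,40],"grip":50},{"rotation":[0,0,0],"translation":[0,0,85],"grip":50},{"rotation":[0,0,0],"translation":[-20,-15,125],"grip":60},{"rotation":[0,0,0],"translation":[-80,-150,320],"grip":85},{"rotation":[0,0,0],"translation":[-80,-150,320],"grip":85},{"rotation":[0,0,0],"translation":[-80,-150,320],"grip":85},{"rotation":[0,0,0],"translation":[-80,-150,320],"grip":85},{"rotation":[0,0,0],"translation":[-80,-150,320],"grip":85},{"rotation":[0,0,0],"translation":[-80,-150,320],"grip":85},{"rotation":[0,0,0],"translation":[-80,-150,320],"grip":85},{"rotation":[0,0,0],"translation":[-80,-150,320],"grip":85},{"rotation":[0,0,0],"translation":[-80,-150,320],"grip":85}]'
python3 - <<'E'
from h import *
o,im,d=cam('wrist'); save('w7',im); placed(o,im,d); print(o['ee_pos'],o['tcp_rot'])
E
```

```text
time: 26.8
ee_pos: [0.5322, 0.2732, 0.0216]
tcp_rot: [180.0, 0.0, 171.9]
wrist_force: [-0.3, -0.9, -1.0]
opening: 0.0247
grasp_force: 59.6
time: 28.4
ee_pos: [0.452, 0.1234, 0.3399]
tcp_rot: [-180.0, -0.1, 172.0]
wrist_force: [0.8, 0.8, 0.4]
opening: 0.0853
grasp_force: 0.0
pocket 0 n 602 origin x 1.2 y -0.2 yaw 0.2 z 0.0327
pocket 1 n 584 origin x 2.6 y -0.4 yaw -0.8 z 0.0326
pocket 2 n 606 origin x 1.1 y -0.9 yaw 0.7 z 0.0326
pocket 3 n 602 origin x 1.0 y -1.6 yaw 0.3 z 0.0325
[0.45199017 0.12344647 0.3399182 ] [-1.79951858e+02 -1.20938564e-01  1.71965624e+02]
```

View pics/w7.png

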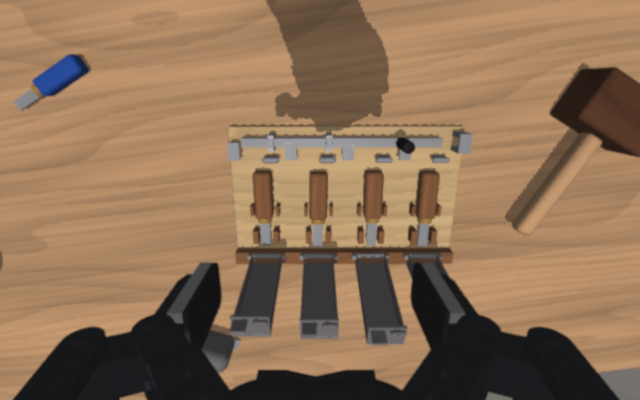

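All four chisels lie in their pockets between the cheeks (handles at columns 263, 318, 373 and 428), and all four covers are open. To swing each cover over, I'll straddle it with the fingers along case x, starting with cover 3.

```bash
python3 -m jog '[{"rotation":[0,0,90],"translation":[200,131.5,-80],"grip":70},{"rotation":[0,0,90],"translation":[200,131.5,-80],"grip":70},{"rotation":[0,0,90],"translation":[200,131.5,-80],"grip":70},{"rotation":[0,0,90],"translation":[200,131.5,-80],"grip":70},{"rotation":[0,0,90],"translation":[200,131.5,-80],"grip":70},{"rotation":[0,0,90],"translation":[200,131.5,-80],"grip":70},{"rotation":[0,0,90],"translation":[200,131.5,-80],"grip":70},{"rotation":[0,0,90],"translation":[200,131.5,-80],"grip":70},{"rotation":[0,0,90],"translation":[200,131.5,-80],"grip":70},{"rotation":[0,0,90],"translation":[200,131.5,-80],"grip":70},{"rotation":[0,0,90],"translation":[200,131.5,-80],"grip":70},{"rotation":[0,0,90],"translation":[200,131.5,-80],"grip":70},{"rotation":[0,0,90],"translation":[200,131.5,-80],"grip":70},{"rotation":[0,0,90],"translation":[200,131.5,-80],"grip":70}]'
python3 - <<'E'
from h import *
p=np.load('case.npy'); c,s=np.cos(p[2]),np.sin(p[2]); Rm=np.array([[c,-s],[s,c]])
o,im,d=cam('scene'); save('s8',cv2.resize(im[100:300,250:470],None,fx=3,fy=3))
o,im,d=cam('wrist'); P=cloud('wrist',o,cv2.medianBlur(d,3)); L=(P[:,:,:2]-p[:2])@Rm
M=R.from_euler('xyz',o['tcp_rot'],degrees=True)
for i,y in enumerate([-.117,-.039,.039,.117]):
    m=(abs(L[:,:,1]-y)<.018)&(P[:,:,2]>.05)&(P[:,:,2]<.19)&(L[:,:,0]>.03)&(L[:,:,0]<.2)
    if m.sum()<20: continue
    x,zz=L[:,:,0][m],P[:,:,2][m]; t=zz>.155
    print(i,m.sum(),'zmax',np.percentile(zz,98).round(3),'pocket x of top',(np.percentile(x[t],[2,50,98])+.02).round(3) if t.sum()>10 else '')
E
```

```text
time: 29.85
ee_pos: [0.6519, 0.2547, 0.2608]
tcp_rot: [180.0, -0.0, -98.2]
wrist_force: [-0.0, -0.4, -0.6]
opening: 0.07
grasp_force: 0.0
2 2448 zmax 0.183 pocket x of top [0.114 0.128 0.143]
3 1834 zmax 0.184 pocket x of top [0.104 0.118 0.133]
```

View pics/s8.png

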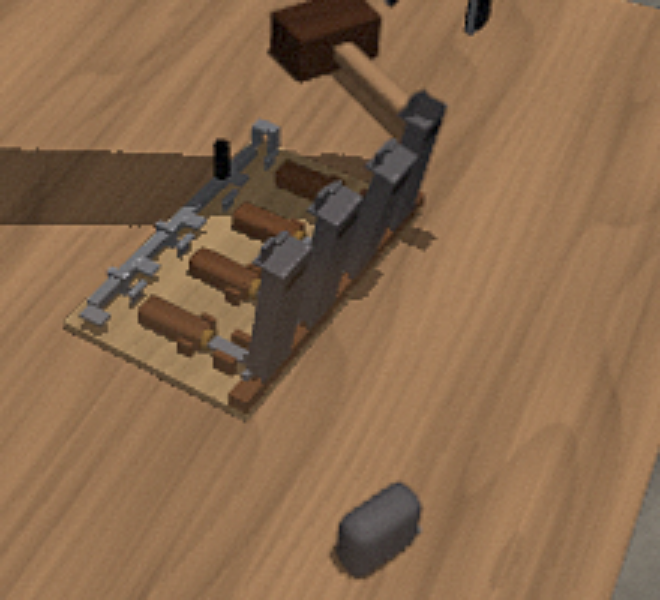

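The scene crop shows the chisels in their pockets and the four covers upright at (280,300), (330,250), (390,200) and (425,140).

```bash
python3 -m jog '[{"rotation":[0,0,0],"translation":[0,0,-45],"grip":70},{"rotation":[0,0,0],"translation":[0,0,-85],"grip":70},{"rotation":[0,0,0],"translation":[0,0,-121],"grip":70},{"rotation":[0,0,0],"translation":[0,0,-121],"grip":70},{"rotation":[0,0,0],"translation":[-20,2.9,-121],"grip":70},{"rotation":[0,0,0],"translation":[-40,5.7,-122],"grip":70},{"rotation":[0,0,0],"translation":[-60.4,8.6,-123],"grip":70},{"rotation":[0,0,0],"translation":[-83,11.8,-126],"grip":70},{"rotation":[0,0,0],"translation":[-105,14.9,-134],"grip":70},{"rotation":[0,0,0],"translation":[-125,17.7,-146],"grip":70},{"rotation":[0,0,0],"translation":[-142,20.1,-161],"grip":70},{"rotation":[0,0,0],"translation":[-148.5,21.1,-170],"grip":70},{"rotation":[0,0,0],"translation":[-148.5,21.1,-170],"grip":70},{"rotation":[0,0,0],"translation":[-148.5,21.1,-170],"grip":70}]'
python3 - <<'E'
from h import *
o,im,d=cam('scene'); save('s9',cv2.resize(im[100:300,250:470],None,fx=3,fy=3))
E
```

```text
time: 31.35
ee_pos: [0.5046, 0.2759, 0.0927]
tcp_rot: [-179.9, 0.1, -98.1]
wrist_force: [-0.2, -0.2, -0.3]
opening: 0.0699
grasp_force: 0.0
```

View pics/s9.png

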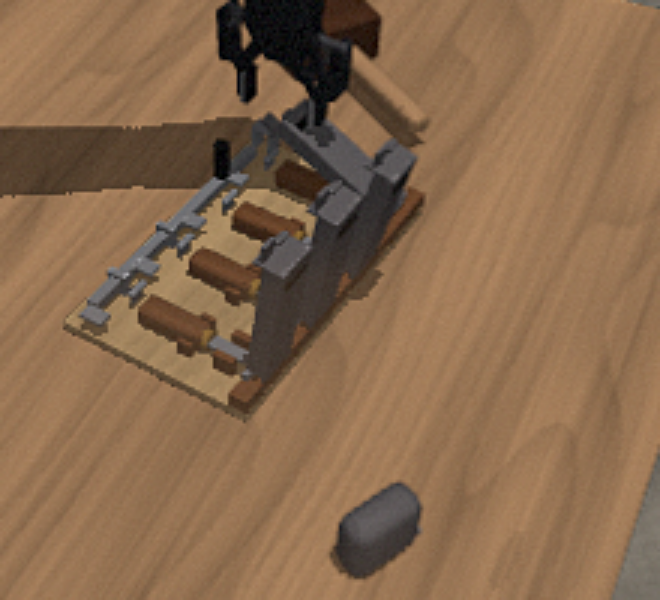

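Cover 3 has come over to about 0.5 rad, with its end near the keeper at (270,120) in the crop. Now cover 2.

```bash
python3 -m jog '[{"rotation":[0,0,0],"translation":[0,0,45],"grip":70},{"rotation":[0,0,0],"translation":[0,0,90],"grip":70},{"rotation":[0,0,0],"translation":[0,0,135],"grip":70},{"rotation":[0,0,0],"translation":[0,0,168],"grip":70},{"rotation":[0,0,0],"translation":[146,-99.6,168],"grip":70},{"rotation":[0,0,0],"translation":[146,-99.6,168],"grip":70},{"rotation":[0,0,0],"translation":[146,-99.6,168],"grip":70},{"rotation":[0,0,0],"translation":[146,-99.6,168],"grip":70},{"rotation":[0,0,0],"translation":[146,-99.6,168],"grip":70},{"rotation":[0,0,0],"translation":[146,-99.6,168],"grip":70},{"rotation":[0,0,0],"translation":[146,-99.6,168],"grip":70}]'; python3 -m jog '[{"rotation":[0,0,0],"translation":[0,0,-45],"grip":70},{"rotation":[0,0,0],"translation":[0,0,-85],"grip":70},{"rotation":[0,0,0],"translation":[0,0,-121],"grip":70},{"rotation":[0,0,0],"translation":[0,0,-121],"grip":70},{"rotation":[0,0,0],"translation":[-25,3.5,-121],"grip":70},{"rotation":[0,0,0],"translation":[-48,6.8,-122],"grip":70},{"rotation":[0,0,0],"translation":[-70.3,10,-123],"grip":70},{"rotation":[0,0,0],"translation":[-93,13.2,-126],"grip":70},{"rotation":[0,0,0],"translation":[-115,16.3,-134],"grip":70},{"rotation":[0,0,0],"translation":[-135,19.1,-146],"grip":70},{"rotation":[0,0,0],"translation":[-152,21.5,-161],"grip":70},{"rotation":[0,0,0],"translation":[-158.4,22.5,-170],"grip":70},{"rotation":[0,0,0],"translation":[-158.4,22.5,-170],"grip":70},{"rotation":[0,0,0],"translation":[-158.4,22.5,-170],"grip":70}]'
```

```text
time: 32.5
ee_pos: [0.6493, 0.1764, 0.2599]
tcp_rot: [-180.0, 0.0, -98.1]
wrist_force: [-0.5, 1.0, -0.4]
opening: 0.0696
grasp_force: 0.0
time: 33.9
ee_pos: [0.4921, 0.1989, 0.0908]
tcp_rot: [-179.9, 0.1, -98.0]
wrist_force: [0.3, -0.3, 0.5]
opening: 0.0698
grasp_force: 0.0
```

```bash
python3 -m jog '[{"rotation":[0,0,0],"translation":[0,0,45],"grip":70},{"rotation":[0,0,0],"translation":[0,0,90],"grip":70},{"rotation":[0,0,0],"translation":[0,0,135],"grip":70},{"rotation":[0,0,0],"translation":[0,0,170],"grip":70},{"rotation":[0,0,0],"translation":[138,-98.4,170],"grip":70},{"rotation":[0,0,0],"translation":[138,-98.4,170],"grip":70},{"rotation":[0,0,0],"translation":[138,-98.4,170],"grip":70},{"rotation":[0,0,0],"translation":[138,-98.4,170],"grip":70},{"rotation":[0,0,0],"translation":[138,-98.4,170],"grip":70},{"rotation":[0,0,0],"translation":[138,-98.4,170],"grip":70},{"rotation":[0,0,0],"translation":[138,-98.4,170],"grip":70}]'; python3 -m jog '[{"rotation":[0,0,0],"translation":[0,0,-45],"grip":70},{"rotation":[0,0,0],"translation":[0,0,-85],"grip":70},{"rotation":[0,0,0],"translation":[0,0,-121],"grip":70},{"rotation":[0,0,0],"translation":[0,0,-121],"grip":70},{"rotation":[0,0,0],"translation":[-20,2.9,-121],"grip":70},{"rotation":[0,0,0],"translation":[-40,5.7,-122],"grip":70},{"rotation":[0,0,0],"translation":[-60.4,8.6,-123],"grip":70},{"rotation":[0,0,0],"translation":[-83,11.8,-126],"grip":70},{"rotation":[0,0,0],"translation":[-105,14.9,-134],"grip":70},{"rotation":[0,0,0],"translation":[-125,17.7,-146],"grip":70},{"rotation":[0,0,0],"translation":[-142,20.1,-161],"grip":70},{"rotation":[0,0,0],"translation":[-148.5,21.1,-170],"grip":70},{"rotation":[0,0,0],"translation":[-148.5,21.1,-170],"grip":70},{"rotation":[0,0,0],"translation":[-148.5,21.1,-170],"grip":70}]'; python3 -m jog '[{"rotation":[0,0,0],"translation":[0,0,45],"grip":70},{"rotation":[0,0,0],"translation":[0,0,90],"grip":70},{"rotation":[0,0,0],"translation":[0,0,135],"grip":70},{"rotation":[0,0,0],"translation":[0,0,170],"grip":70},{"rotation":[0,0,0],"translation":[135.6,-98,170],"grip":70},{"rotation":[0,0,0],"translation":[135.6,-98,170],"grip":70},{"rotation":[0,0,0],"translation":[135.6,-98,170],"grip":70},{"rotation":[0,0,0],"translation":[135.6,-98,170],"grip":70},{"rotation":[0,0,0],"translation":[135.6,-98,170],"grip":70},{"rotation":[0,0,0],"translation":[135.6,-98,170],"grip":70},{"rotation":[0,0,0],"translation":[135.6,-98,170],"grip":70}]'
```

```text
time: 35.0
ee_pos: [0.6288, 0.1007, 0.26]
tcp_rot: [-180.0, 0.0, -98.0]
wrist_force: [-0.4, -0.5, -0.3]
opening: 0.0696
grasp_force: 0.0
time: 36.4
ee_pos: [0.4816, 0.1215, 0.0908]
tcp_rot: [-179.9, 0.0, -98.0]
wrist_force: [0.0, 1.0, 0.9]
opening: 0.0704
grasp_force: 0.0
time: 37.5
ee_pos: [0.616, 0.0238, 0.2601]
tcp_rot: [-180.0, 0.0, -98.0]
wrist_force: [-0.5, 0.6, 0.6]
opening: 0.07
grasp_force: 0.0
```

```bash
python3 -m jog '[{"rotation":[0,0,0],"translation":[0,0,-45],"grip":70},{"rotation":[0,0,0],"translation":[0,0,-85],"grip":70},{"rotation":[0,0,0],"translation":[0,0,-121],"grip":70},{"rotation":[0,0,0],"translation":[0,0,-121],"grip":70},{"rotation":[0,0,0],"translation":[-18,2.6,-121],"grip":70},{"rotation":[0,0,0],"translation":[-38,5.4,-122],"grip":70},{"rotation":[0,0,0],"translation":[-58.4,8.3,-123],"grip":70},{"rotation":[0,0,0],"translation":[-81,11.5,-126],"grip":70},{"rotation":[0,0,0],"translation":[-103,14.6,-134],"grip":70},{"rotation":[0,0,0],"translation":[-123,17.4,-146],"grip":70},{"rotation":[0,0,0],"translation":[-140,19.8,-161],"grip":70},{"rotation":[0,0,0],"translation":[-146.5,20.8,-170],"grip":70},{"rotation":[0,0,0],"translation":[-146.5,20.8,-170],"grip":70},{"rotation":[0,0,0],"translation":[-146.5,20.8,-130],"grip":70},{"rotation":[0,0,0],"translation":[-146.5,20.8,-90],"grip":0},{"rotation":[0,0,0],"translation":[-146.5,20.8,-90],"grip":0},{"rotation":[0,0,0],"translation":[-146.5,20.8,-90],"grip":0},{"rotation":[0,0,0],"translation":[-146.5,20.8,-90],"grip":0},{"rotation":[0,0,0],"translation":[-146.5,20.8,-90],"grip":0}]'
python3 - <<'E'
from h import *
o,im,d=cam('scene'); save('s10',cv2.resize(im[100:300,250:470],None,fx=3,fy=3))
p=np.load('case.npy'); c,s=np.cos(p[2]),np.sin(p[2]); Rm=np.array([[c,-s],[s,c]])
for i,y in enumerate([-.117,-.039,.039,.117]): print(i,((p[:2]+Rm@[-.02-.027,y])*1000).round(1))
E
```

```text
time: 39.4
ee_pos: [0.4695, 0.044, 0.1685]
tcp_rot: [179.9, -0.0, -98.1]
wrist_force: [-0.3, -0.2, -0.2]
opening: 0.0005
grasp_force: 0.0
0 [476.3  43.6]
1 [487.3 120.8]
2 [498.3 198. ]
3 [509.3 275.2]
```

View pics/s10.png

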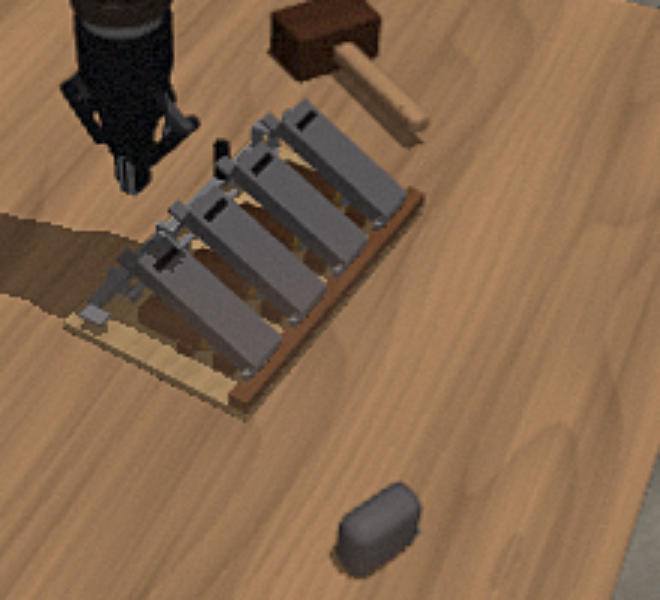

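All four covers are down at about 0.5 rad with their thumb strips up. Pressing starts with cover 0.

```bash
python3 -m jog '[{"rotation":[0,0,0],"translation":[25.8,-3.1,-30],"grip":0},{"rotation":[0,0,0],"translation":[25.8,-3.1,-54],"grip":0},{"rotation":[0,0,0],"translation":[21,-2.5,-72],"grip":0},{"rotation":[0,0,0],"translation":[17,-1.8,-87],"grip":0},{"rotation":[0,0,0],"translation":[12,-1.2,-100],"grip":0},{"rotation":[0,0,0],"translation":[9,-0.7,-110],"grip":0},{"rotation":[0,0,0],"translation":[7,-0.4,-115],"grip":0},{"rotation":[0,0,0],"translation":[7,-0.4,-118],"grip":0},{"rotation":[0,0,0],"translation":[7,-0.4,-120],"grip":0},{"rotation":[0,0,0],"translation":[7,-0.4,-122],"grip":0},{"rotation":[0,0,0],"translation":[7,-0.4,-122],"grip":0}]'; python3 -m jog '[{"rotation":[0,0,0],"translation":[0,0,-1.5],"grip":0},{"rotation":[0,0,0],"translation":[0,0,-1.5],"grip":0}]'
```

```text
time: 40.55
ee_pos: [0.4766, 0.0436, 0.0469]
tcp_rot: [180.0, -0.0, -98.1]
wrist_force: [-0.4, 1.0, -0.3]
opening: 0.0
grasp_force: 0.0
time: 40.75
ee_pos: [0.4769, 0.0437, 0.046]
tcp_rot: [-180.0, 0.0, -98.1]
wrist_force: [-0.7, -0.6, 1.4]
opening: 0.0001
grasp_force: 0.7
```

```bash
python3 -m jog '[{"rotation":[0,0,0],"translation":[0,0,-2],"grip":0},{"rotation":[0,0,0],"translation":[0,0,-2],"grip":0},{"rotation":[0,0,0],"translation":[0,0,-3],"grip":0},{"rotation":[0,0,0],"translation":[0,0,-3],"grip":0}]'
```

```text
time: 41.15
ee_pos: [0.477, 0.0438, 0.045]
tcp_rot: [-179.9, 0.0, -98.1]
wrist_force: [-9.0, -0.6, 21.5]
opening: 0.0
grasp_force: 10.6
```

```bash
python3 -m jog '[{"rotation":[0,0,0],"translation":[0,0,45],"grip":0},{"rotation":[0,0,0],"translation":[0,0,90],"grip":0},{"rotation":[0,0,0],"translation":[5,10,125],"grip":0},{"rotation":[0,0,0],"translation":[29.3,74.3,125],"grip":0},{"rotation":[0,0,0],"translation":[29.3,74.3,125],"grip":0},{"rotation":[0,0,0],"translation":[29.3,74.3,125],"grip":0},{"rotation":[0,0,0],"translation":[29.3,74.3,95],"grip":0},{"rotation":[0,0,0],"translation":[29.3,74.3,70],"grip":0},{"rotation":[0,0,0],"translation":[24.4,75,53],"grip":0},{"rotation":[0,0,0],"translation":[20.4,75.6,38],"grip":0},{"rotation":[0,0,0],"translation":[15.5,76.3,26],"grip":0},{"rotation":[0,0,0],"translation":[12.5,76.7,16],"grip":0},{"rotation":[0,0,0],"translation":[10.5,77,10],"grip":0},{"rotation":[0,0,0],"translation":[10.5,77,6],"grip":0},{"rotation":[0,0,0],"translation":[10.5,77,3],"grip":0},{"rotation":[0,0,0],"translation":[10.5,77,1.5],"grip":0},{"rotation":[0,0,0],"translation":[10.5,77,0],"grip":0},{"rotation":[0,0,0],"translation":[10.5,77,0],"grip":0},{"rotation":[0,0,0],"translation":[10.5,77,0],"grip":0}]'
```

```text
time: 43.05
ee_pos: [0.4874, 0.1207, 0.0451]
tcp_rot: [-179.9, 0.0, -98.1]
wrist_force: [-9.2, -2.1, 20.8]
opening: -0.0001
grasp_force: 10.4
```

```bash
python3 -m jog '[{"rotation":[0,0,0],"translation":[0,0,45],"grip":0},{"rotation":[0,0,0],"translation":[0,0,90],"grip":0},{"rotation":[0,0,0],"translation":[5,10,125],"grip":0},{"rotation":[0,0,0],"translation":[29.7,74.6,125],"grip":0},{"rotation":[0,0,0],"translation":[29.7,74.6,125],"grip":0},{"rotation":[0,0,0],"translation":[29.7,74.6,125],"grip":0},{"rotation":[0,0,0],"translation":[29.7,74.6,95],"grip":0},{"rotation":[0,0,0],"translation":[29.7,74.6,70],"grip":0},{"rotation":[0,0,0],"translation":[24.8,75.3,53],"grip":0},{"rotation":[0,0,0],"translation":[20.8,75.9,38],"grip":0},{"rotation":[0,0,0],"translation":[15.9,76.6,26],"grip":0},{"rotation":[0,0,0],"translation":[12.9,77,16],"grip":0},{"rotation":[0,0,0],"translation":[10.9,77.3,10],"grip":0},{"rotation":[0,0,0],"translation":[10.9,77.3,6],"grip":0},{"rotation":[0,0,0],"translation":[10.9,77.3,3],"grip":0},{"rotation":[0,0,0],"translation":[10.9,77.3,1.5],"grip":0},{"rotation":[0,0,0],"translation":[10.9,77.3,0],"grip":0},{"rotation":[0,0,0],"translation":[10.9,77.3,0],"grip":0},{"rotation":[0,0,0],"translation":[10.9,77.3,0],"grip":0}]'; python3 -m jog '[{"rotation":[0,0,0],"translation":[0,0,45],"grip":0},{"rotation":[0,0,0],"translation":[0,0,90],"grip":0},{"rotation":[0,0,0],"translation":[5,10,125],"grip":0},{"rotation":[0,0,0],"translation":[29.7,74.6,125],"grip":0},{"rotation":[0,0,0],"translation":[29.7,74.6,125],"grip":0},{"rotation":[0,0,0],"translation":[29.7,74.6,125],"grip":0},{"rotation":[0,0,0],"translation":[29.7,74.6,95],"grip":0},{"rotation":[0,0,0],"translation":[29.7,74.6,70],"grip":0},{"rotation":[0,0,0],"translation":[24.8,75.3,53],"grip":0},{"rotation":[0,0,0],"translation":[20.8,75.9,38],"grip":0},{"rotation":[0,0,0],"translation":[15.9,76.6,26],"grip":0},{"rotation":[0,0,0],"translation":[12.9,77,16],"grip":0},{"rotation":[0,0,0],"translation":[10.9,77.3,10],"grip":0},{"rotation":[0,0,0],"translation":[10.9,77.3,6],"grip":0},{"rotation":[0,0,0],"translation":[10.9,77.3,3],"grip":0},{"rotation":[0,0,0],"translation":[10.9,77.3,1.5],"grip":0},{"rotation":[0,0,0],"translation":[10.9,77.3,0],"grip":0},{"rotation":[0,0,0],"translation":[10.9,77.3,0],"grip":0},{"rotation":[0,0,0],"translation":[10.9,77.3,0],"grip":0}]'
```

```text
time: 44.95
ee_pos: [0.4983, 0.1981, 0.0451]
tcp_rot: [-179.9, 0.1, -98.1]
wrist_force: [-8.4, -2.6, 19.4]
opening: -0.0001
grasp_force: 9.9
time: 46.85
ee_pos: [0.5091, 0.2755, 0.0452]
tcp_rot: [-179.9, 0.1, -98.1]
wrist_force: [-8.7, -3.2, 19.0]
opening: -0.0001
grasp_force: 9.2
```

```bash
python3 -m jog '[{"rotation":[0,0,0],"translation":[0,0,45],"grip":0},{"rotation":[0,0,0],"translation":[0,0,90],"grip":0},{"rotation":[0,0,-90],"translation":[-59,-135,255],"grip":0},{"rotation":[0,0,-90],"translation":[-59,-135,255],"grip":0},{"rotation":[0,0,-90],"translation":[-59,-135,255],"grip":0},{"rotation":[0,0,-90],"translation":[-59,-135,255],"grip":0},{"rotation":[0,0,-90],"translation":[-59,-135,255],"grip":0},{"rotation":[0,0,-90],"translation":[-59,-135,255],"grip":0},{"rotation":[0,0,-90],"translation":[-59,-135,255],"grip":0},{"rotation":[0,0,-90],"translation":[-59,-135,255],"grip":0},{"rotation":[0,0,-90],"translation":[-59,-135,255],"grip":0},{"rotation":[0,0,-90],"translation":[-59,-135,255],"grip":0},{"rotation":[0,0,-90],"translation":[-59,-135,255],"grip":0},{"rotation":[0,0,-90],"translation":[-59,-135,255],"grip":0},{"rotation":[0,0,-90],"translation":[-59,-135,255],"grip":0},{"rotation":[0,0,-90],"translation":[-59,-135,255],"grip":0}]'
python3 - <<'E'
from h import *
p=np.load('case.npy'); c,s=np.cos(p[2]),np.sin(p[2]); Rm=np.array([[c,-s],[s,c]])
o,im,d=cam('wrist'); save('w11',im); P=cloud('wrist',o,cv2.medianBlur(d,3)); L=(P[:,:,:2]-p[:2])@Rm; print(o['ee_pos'])
for i,y in enumerate([-.117,-.039,.039,.117]):
    m=(abs(L[:,:,1]-y)<.017)&(abs(L[:,:,0]+.005)<.05)&(P[:,:,2]<.1)&(P[:,:,2]>.03); e=np.polyfit(L[:,:,0][m],P[:,:,2][m],1); print(i,m.sum(),'angle',-e[0].round(4),'z front',np.polyval(e,-.05).round(4))
for r in spotter.mark_of('wrist','bolt_knob')[:2]: w=world('wrist',o,r['uv'],z=.072)[0]; print(r['uv'],r['confidence'],w.round(4),'case',((w[:2]-p[:2])@Rm).round(4))
m=(P[:,:,2]>.062)&(P[:,:,2]<.085)&(L[:,:,0]<-.07)&(L[:,:,0]>-.12)&(abs(L[:,:,1]-.07)<.06); q=L[m]; print('knob top pts',len(q),np.percentile(q,[3,50,97],axis=0).round(4).tolist(),np.median(P[m][:,2]))
E
```

```text
time: 48.45
ee_pos: [0.4501, 0.1402, 0.2978]
tcp_rot: [180.0, 0.0, 172.0]
wrist_force: [0.6, 0.0, 0.3]
opening: 0.0
grasp_force: 0.0
[0.45006586 0.14023276 0.29780139]
0 1951 angle 0.0063 z front 0.0455
1 1799 angle 0.0077 z front 0.0455
2 1960 angle 0.0061 z front 0.0453
3 1947 angle 0.0057 z front 0.0452
[406.5, 156.8] 0.7 [0.4561 0.2404 0.072 ] case [-0.0948  0.0751]
knob top pts 179 [[-0.1009, 0.0647], [-0.0943, 0.0709], [-0.0874, 0.0785]] 0.07068483723645563
```

View pics/w11.png

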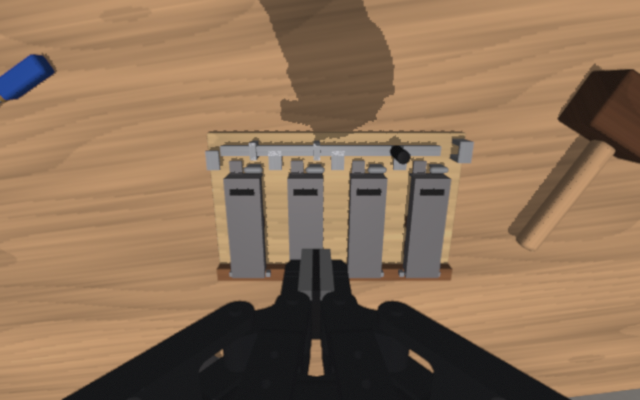

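The picture shows all four covers shut and level, and the knob is at (400,154) with the bolt still drawn back. The bolt goes next.

```bash
python3 -m jog '[{"rotation":[0,0,0],"translation":[0,40,-40],"grip":0},{"rotation":[0,0,0],"translation":[0,60.6,-80],"grip":0},{"rotation":[0,0,0],"translation":[0,60.6,-125],"grip":0},{"rotation":[0,0,0],"translation":[0,60.6,-170],"grip":0},{"rotation":[0,0,0],"translation":[0,60.6,-205],"grip":0},{"rotation":[0,0,0],"translation":[0,60.6,-230],"grip":0},{"rotation":[0,0,0],"translation":[0,60.6,-243],"grip":0},{"rotation":[0,0,0],"translation":[0,60.6,-243],"grip":0},{"rotation":[0,0,0],"translation":[0,60.6,-243],"grip":0}]'; python3 -m jog '[{"rotation":[0,0,0],"translation":[0.7,5,0],"grip":0},{"rotation":[0,0,0],"translation":[1.4,10,0],"grip":0},{"rotation":[0,0,0],"translation":[2.1,15,0],"grip":0},{"rotation":[0,0,0],"translation":[2.8,20,0],"grip":0},{"rotation":[0,0,0],"translation":[3.5,25,0],"grip":0},{"rotation":[0,0,0],"translation":[4.3,30,0],"grip":0},{"rotation":[0,0,0],"translation":[5,35,0],"grip":0},{"rotation":[0,0,0],"translation":[5.3,37,0],"grip":0},{"rotation":[0,0,0],"translation":[5.3,37,0],"grip":0}]'
```

```text
time: 49.45
ee_pos: [0.4506, 0.2011, 0.056]
tcp_rot: [180.0, 0.1, 171.9]
wrist_force: [-0.1, 0.5, -0.1]
opening: 0.0001
grasp_force: 0.0
time: 50.35
ee_pos: [0.4553, 0.2382, 0.0546]
tcp_rot: [180.0, -0.0, 172.0]
wrist_force: [0.9, 1.2, -0.2]
opening: -0.0004
grasp_force: 0.0
```

```bash
python3 -m jog '[{"rotation":[0,0,0],"translation":[0.3,2,0],"grip":0},{"rotation":[0,0,0],"translation":[0.6,4,0],"grip":0},{"rotation":[0,0,0],"translation":[0.6,4,0],"grip":0}]'; python3 - <<'E'
from h import *
p=np.load('case.npy'); c,s=np.cos(p[2]),np.sin(p[2]); Rm=np.array([[c,-s],[s,c]])
o,im,d=cam('wrist'); P=cloud('wrist',o,d); L=(P[:,:,:2]-p[:2])@Rm
print('tcp case',((o['ee_pos'][:2]-p[:2])@Rm).round(4),o['wrist_force'])
o,im,d=cam('top'); cv2.imwrite('pics/t12.png',cv2.resize(im[140:260,200:340],None,fx=4,fy=4,interpolation=2)[:,:,::-1])
E
```

```text
time: 50.65
ee_pos: [0.4558, 0.2419, 0.0546]
tcp_rot: [-180.0, -0.0, 171.9]
wrist_force: [-1.0, -1.1, -0.2]
opening: 0.0005
grasp_force: 0.7
tcp case [-0.0953  0.0765] [-1.04062371 -1.12904116 -0.20522521]
```

```bash
python3 -m jog '[{"rotation":[0,0,0],"translation":[0.3,2,0],"grip":0},{"rotation":[0,0,0],"translation":[0.6,4,0],"grip":0},{"rotation":[0,0,0],"translation":[0.8,6,0],"grip":0},{"rotation":[0,0,0],"translation":[0.8,6,0],"grip":0}]';python3 -m jog '[{"rotation":[0,0,0],"translation":[0.3,2,0],"grip":0},{"rotation":[0,0,0],"translation":[0.6,4,0],"grip":0},{"rotation":[0,0,0],"translation":[0.6,4,0],"grip":0}]'
```

```text
time: 51.15
ee_pos: [0.4563, 0.2455, 0.0545]
tcp_rot: [-179.7, -0.0, 171.8]
wrist_force: [-0.5, -16.1, 3.8]
opening: -0.0002
grasp_force: 8.3
time: 51.45
ee_pos: [0.4563, 0.2462, 0.0543]
tcp_rot: [-179.3, -0.0, 171.7]
wrist_force: [-5.1, -35.7, 10.7]
opening: 0.0003
grasp_force: 18.1
```

```bash
python3 -m jog '[{"rotation":[0,0,0],"translation":[-1.5,-12,0],"grip":0},{"rotation":[0,0,0],"translation":[-4,-30,0],"grip":0},{"rotation":[0,0,0],"translation":[-4,-30,0],"grip":0},{"rotation":[0,0,0],"translation":[-4,-30,45],"grip":0},{"rotation":[0,0,0],"translation":[-4,-60,90],"grip":0},{"rotation":[0,0,0],"translation":[-4,-80,135],"grip":0},{"rotation":[0,0,0],"translation":[-4,-100,180],"grip":0},{"rotation":[0,0,0],"translation":[-4,-100,225],"grip":0},{"rotation":[0,0,0],"translation":[-4,-100,245],"grip":0},{"rotation":[0,0,0],"translation":[-4,-100,245],"grip":0},{"rotation":[0,0,0],"translation":[-4,-100,245],"grip":0}]'
python3 - <<'E'
from h import *
p=np.load('case.npy'); c,s=np.cos(p[2]),np.sin(p[2]); Rm=np.array([[c,-s],[s,c]])
o,im,d=cam('wrist'); save('w13',im); P=cloud('wrist',o,cv2.medianBlur(d,3)); L=(P[:,:,:2]-p[:2])@Rm
for i,y in enumerate([-.117,-.039,.039,.117]):
    m=(abs(L[:,:,1]-y)<.017)&(abs(L[:,:,0]+.005)<.05)&(P[:,:,2]<.1)&(P[:,:,2]>.03); e=np.polyfit(L[:,:,0][m],P[:,:,2][m],1); print(i,'angle',-e[0].round(4),'z front',np.polyval(e,-.05).round(4))
m=(P[:,:,2]>.062)&(P[:,:,2]<.085)&(L[:,:,0]<-.07)&(L[:,:,0]>-.12)&(abs(L[:,:,1]-.09)<.06); q=L[m]; print('knob',len(q),np.percentile(q,[3,50,97],axis=0).round(4).tolist())
E
```

```text
time: 52.55
ee_pos: [0.4536, 0.1521, 0.2996]
tcp_rot: [180.0, 0.0, 171.9]
wrist_force: [0.2, 0.4, -0.6]
opening: -0.0001
grasp_force: 0.0
0 angle 0.0069 z front 0.0455
1 angle 0.0057 z front 0.0454
2 angle 0.0067 z front 0.0453
3 angle 0.0067 z front 0.0453
knob 177 [[-0.1011, 0.0927], [-0.0947, 0.0989], [-0.0872, 0.1066]]
```

View pics/w13.png

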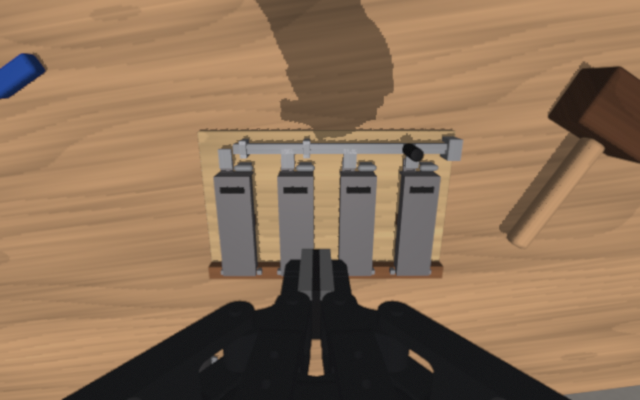

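The picture shows the bolt in its keeper (bar end at 450,150). The knob has moved about 28 mm and all four covers are level and shut.

```bash
python3 -c "
from workcell import bot
print(bot.job_done())"
```

```text
the job is handed in; nothing more can be done
None
```

I've handed the job in: all four wooden chisels are in their pockets, blades towards the hinges. All four covers measured shut (about 0.007 rad), and only then did I push the bolt to its stop, about 28 mm of travel. I never touched the mallet, tape measure, glue jar or blue look-alikes. It took about 53 s of the 210 s, and the hand-in returned no verdict.

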